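Change the packing jig over to the next tub size

TASK

Change the packing jig over to the next size: swing the clear hood up and back until it stays open by itself, lift the grey tub with the blue lid out and set it down gently and upright in the shallow tray. Then set the side guide so that its orange pointer stands at the red mark; its black handle has free play, so first draw the guide back to at least 15 mm short of the mark (away from the bed), and finish by bringing it up towards the bed, so that it ends at the mark with the free play taken up in that direction. Leave the spray bottle, the tape and the carton where they are.

Things in the scene. Friction and masses are not known exactly. Their poses are not given: they have to be found in the camera images.
- jig: Packing jig, fixed: grey base 200 (x) x 450 (y) x 30 mm high. Origin on the table surface, at the middle of x; the base runs from y -235 to +215 mm. Its +x points away from the robot, +y to the robot's left (turned by the jig's yaw). Left part (y 0 to 210): white bed, top at z 30, with a steel end stop (100 x 6 x 30 mm high) at y 201. Right part: rail with the side guide; white scale strip along y at x 68.
- hood (a joint): Angle of the clear hood about its hinge, rad: 0 shut, grows as it swings up and back away from the robot, stop at 1.95. It falls open by itself beyond about 1.1 and falls shut below; light hinge, mass 0.4 kg.
- hood_hinge (a point): Point on the hood's hinge axis, at the middle of its length. The axis runs along the jig's y, at jig x 72, y 105, z 31 mm.
- hood_bar (a point): Centre of the hood's red handle bar: round, 12 mm diameter, 110 mm long along the jig's y, standing 36 mm clear in front of the hood's front wall (robot side). With the hood shut it is 182 mm in front of the hinge axis and 50 mm above it. The hood is 142 mm deep, 206 mm wide (along y) and 74 mm high, open below; it turns with the bar, which can turn between the fingers.
- tub: Loose sealed grey tub with a flat blue lid, 50 (x) x 90 (y) x 50 mm high, straight sides, about 0.4 kg, on the bed under the hood. Origin: centre of its underside; z up. Grip it across its 50 mm width; about 40 mm or more are free on both those sides when the hood is open.
- tray: Fixed shallow slate-grey tray, 170 x 170 x 25 mm high, wall and floor 4 mm thick, open above, left of the jig. Origin: centre of its underside, z up. The tub belongs in its middle (within 60 mm of the centre along both of the tray's axes).
- grip (a point): Grip point of the black handle post of the side guide: post 22 x 22 mm, its top 16 mm above this point, free sides down to 28 mm below it (yellow stops there, 23 mm to either side of the guide's middle along y). Slides along the jig's y only.
- handle (a joint): Position of the handle in its free play on the guide, m: -0.007 to +0.007, 0 in the middle. It is +0.007 while the handle pushes the guide towards jig +y (towards the bed), -0.007 while it draws it towards jig -y; in between the handle moves and the guide does not. Free play is 14 mm in all; the handle slides in it with under 1 N.
- guide (a joint): Position of the side guide along the rail, m: 0 to 0.13, grows towards jig +y (towards the bed). It moves with its pointer, takes about 4 N plus 2.5 N at 100 mm/s, and stays where it is left.
- pointer (a point): Tip of the guide's orange pointer (a bar 6 mm wide along y), beside the scale. Along the jig's y it stands level with the middle of the guide: the grip point is at the pointer's jig y plus the value of joint handle.
- mark: Red mark, fixed on the scale: upright plate 6 mm thick along y, 22 mm high, on a 12 mm wide foot. Origin at its underside, in the middle of its thickness; its axes are parallel to the jig's. The guide is set when the pointer has the same jig y. At the start the pointer is past the mark, on its +y side.
- spray: Bystander: white bottle with blue cap, 60 mm diameter, 150 mm high. Origin: centre of underside.
- tape: Bystander: cardboard-coloured tape core lying flat, 100 mm diameter, 48 mm high. Origin: centre of underside.
- carton: Bystander: small cardboard carton 90 x 70 x 60 mm high. Origin: centre of underside.
Mind the look-alikes: they are no part of the job. Of the things shaped like the tray, the grey one is meant.

How it is judged:
By the outcome, as a careful person would: the job done as asked, in the order asked, and still so for the second after the job is handed in, with the robot touching nothing.
It also fails if it takes over 64 s, if anything falls off the work surface, if the arm or the gripper's body presses on something with over 40 N, if the wrist force passes 120 N, or if a joint passes its speed limit or range.

ROBOT

A 6-joint arm with a two-finger parallel gripper is mounted at the origin on the work surface. World frame = base frame: x ahead of the robot, y to its left, z up, the work surface at z = 0. Lengths are in m, angles in rad, forces in N, time in s.
With the tool pointing down it reaches from about 0.35 to 0.975 m from the base axis. Payload 4.9 kg.
Tool frame: the origin (TCP) lies midway between the tips of the shut fingers; the grasp point (between the pads) lies 19 mm behind it; z points along the fingers, x is the direction in which the jaws open and shut, and the axes are right-handed (so a half turn about z gives the same grasp; the last joint's range is limited). The gripper opens to 85 mm and grips with 20 to 120 N. Pads are 22 mm wide; open, the fingers measure 114 mm over their backs; the gripper's body (76 mm by 85 mm) begins 54 mm behind the grasp point. The pads swing forward as they close: fully open they stand 13 mm farther back than shut.
Start: joints at [-1.389, 0.053, 1.613, -0, 1.476, -0.119], TCP at [0.185, -0.597, 0.231] pointing down, gripper open.
Joint ranges: [-3.01, 3.01], [-1.01, 2.22], [0.06, 2.58], [-1.02, 4.17], [0.09, 2.62], [-3.14, 3.14]. Speed limits (rad/s): [2.57, 2.57, 3.14, 3.14, 3.14, 3.14].

INTERFACE

Orientations are given as a rotation vector (axis times angle).
In Python, from station import ctrl gives the robot as it stands.
- The arm moves only by the tool step_arm, never from a script. Its argument "increments" is text: rows parted by semicolons, each of 6 numbers parted by spaces: the shift along the tool's x, y, z as a fraction of full scale, then the turn, a rotation vector about the tool's x, y, z as a fraction of full scale. In form: x y z rx ry rz; .... A call has 1 to 12 rows; each row shifts and turns the commanded pose from where the row before left it, along the tool's axes as they then stand; what a row does not reach is not made up. Full scale, the value 1, is 0.025 m for a shift and 0.1 rad for a turn. A row lasts 1/12 s, in which the tool goes at most 41.7 mm and 7.16 degrees, less where a joint would pass 70% of its speed; a pose out of reach is approached as far as the arm can. A call with a number of a shift or a turn outside -1 to 1 is refused whole. A call with a gripper value outside its range is refused whole. "fingers" is the opening, from -1 (shut) to 1 (fully open), so that 0 is half open, set as the call begins (left out, the last holds). The fingers move at their own pace and stop on an object; "newtons" is the grip in N (left out, the last holds). Time passes only in rows, so rows that do not move let the fingers close. It gives the time, the measured TCP pose, the force and the opening at its end, in the units of the state.
- ctrl.get_obs(): the state, without advancing time (a new reading comes with each control period).
- ctrl.get_image(name): name is "side" or "top" or "wrist"; returns a dict with "pixels" (384x512x3 uint8, red, green, blue), "intrinsics" (3x3 intrinsics, pixels), "eye" and "orientation" of the camera in the world. Camera axes: x right, y down, z forward; pixel columns grow to the right and rows downward; lengths in m; the calibration is good to about 2 mm. A picture is of the moment at which its call begins. There is no depth.
- ctrl.finish_job(): hands the job in, once; it reports no verdict.
The state is a dict: "t": time; "q": joint angles; "dq": joint speeds; "effort": joint torques, N m; "tool_pos": TCP position; "tool_rot": TCP orientation; "contact_force": force on the tool from outside, world axes, zero at the start; "wrist_torque": the same for the moment, N m; "opening": finger opening in m.
Only numpy, scipy, OpenCV 4.12 (cv2) and the standard library are available. Lean on these libraries where they do the work, as an engineer would, in place of code of your own. Each camera call takes 0.05 s, during which the arm holds its last target.

## Working session

There is one attempt and no reset: what is moved stays moved. The work goes in short steps, Python scripts to look and compute and a tool call to move; the robot and the scene stay as the last step left them, time stands still between calls to the robot, and variables do not carry over. Pictures are saved under pics/ and viewed, and the job is handed in when it is done.

Besides the shell and the picture viewer there is one more tool, called after "Call:" by a JSON object that holds its "api" and its "payload", one argument or row to a line. step_arm: Moves the arm, as the interface text tells. Shift numbers are shares of 0.025 m and turn numbers shares of 0.1 rad, none past 1 either way. Its arguments: {"type":"object","properties":{"increments":{"type":"string"},"fingers":{"type":"number"},"newtons":{"type":"number"}},"required":["increments"]}

```bash
mkdir -p pics; ls; cat > h.py <<'E'
from station import ctrl
import numpy as np, cv2, json
from scipy.spatial.transform import Rotation as R
def snap(name,fn,crop=None,scale=1):
    im=ctrl.get_image(name)
    p=im["pixels"]; 
    np.savez('pics/'+fn+'.npz',p=p,K=im["intrinsics"],e=im["eye"],o=im["orientation"])
    b=cv2.cvtColor(np.asarray(p),cv2.COLOR_RGB2BGR)
    if crop: b=b[crop[1]:crop[3],crop[0]:crop[2]]
    if scale!=1: b=cv2.resize(b,None,fx=scale,fy=scale,interpolation=cv2.INTER_CUBIC)
    cv2.imwrite('pics/'+fn+'.png',b)
    return im
def crop(fn,out,c,s):
    b=cv2.cvtColor(np.load('pics/'+fn+'.npz')['p'],cv2.COLOR_RGB2BGR)[c[1]:c[3],c[0]:c[2]]
    cv2.imwrite('pics/'+out+'.png',cv2.resize(b,None,fx=s,fy=s,interpolation=cv2.INTER_CUBIC))
def cam(fn):
    d=np.load('pics/'+fn+'.npz'); o=d['o']
    Rm=o if o.shape==(3,3) else (R.from_rotvec(o).as_matrix() if o.size==3 else R.from_quat(o).as_matrix())
    return d['K'],d['e'],Rm
def ray(fn,u,v):
    K,e,Rm=cam(fn); d=Rm@np.linalg.inv(K)@np.array([u,v,1.]); return e,d/np.linalg.norm(d)
def atz(fn,u,v,z):
    e,d=ray(fn,u,v); return e+d*(z-e[2])/d[2]
def proj(fn,P):
    K,e,Rm=cam(fn); c=(np.atleast_2d(P)-e)@Rm; q=c@K.T; return q[:,:2]/q[:,2:]
def st():
    s=ctrl.get_obs(); print({k:np.round(v,4).tolist() for k,v in s.items()}); return s
E
python3 - <<'E'
from h import *
st()
for n in ("top","side","wrist"):
    im=snap(n,n+'0'); print(n,im["eye"],im["orientation"],im["intrinsics"])
E
```

```text
pics
{'t': 0.0, 'q': [-1.389, 0.0534, 1.6143, 0.0, 1.476, -0.119], 'dq': [0.0004, 0.0019, 0.0011, -0.0008, 0.0011, 0.0003], 'effort': [-0.0014, -39.3678, -37.0177, -0.0002, 0.0069, 0.0], 'tool_pos': [0.1851, -0.5963, 0.23], 'tool_rot': [-2.528, 1.8627, 0.0024], 'contact_force': [0.2359, 0.4168, 0.156], 'wrist_torque': [0.0368, -0.0039, 0.0017], 'opening': 0.0858}
top [ 0.31026644 -0.07820452  1.06068165] [-2.13329615  2.116584   -0.19785079] [[356.64985542   0.         254.14010939]
 [  0.         356.64985542 199.12941396]
 [  0.           0.           1.        ]]
side [ 0.26716868 -1.20520313  0.81375481] [-2.126408    0.174256   -0.10401118] [[443.45822298   0.         260.7399739 ]
 [  0.         443.45822298 186.55075818]
 [  0.           0.           1.        ]]
wrist [ 0.25701244 -0.57366349  0.37273173] [ 2.32853711 -1.71762849 -0.25778592] [[329.05923801   0.         250.1889927 ]
 [  0.         329.05923801 190.1776014 ]
 [  0.           0.           1.        ]]
```

View pics/top0.png

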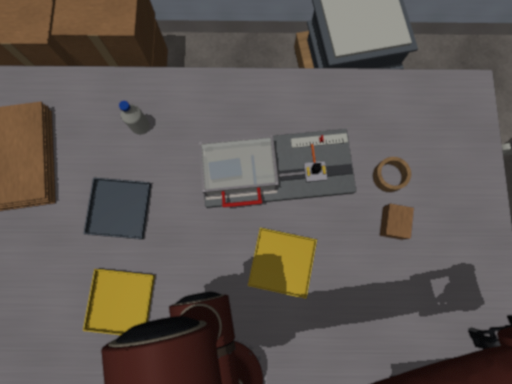

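View pics/side0.png

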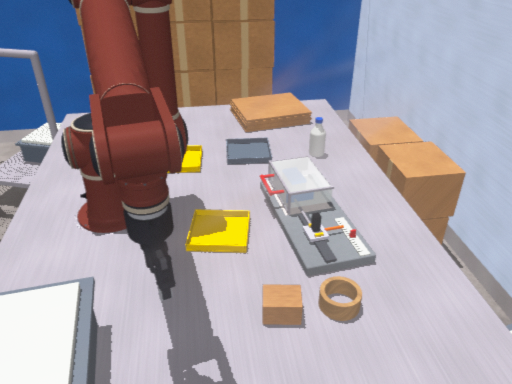

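View pics/wrist0.png

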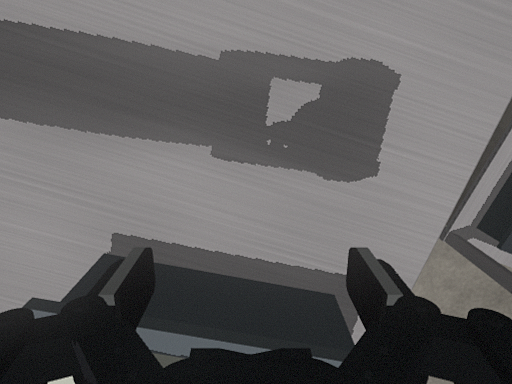

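Top view: the slate-grey tray is at (118,208). The two yellow trays at (283,263) and (120,302) are look-alikes, so the grey one is meant. The jig is at about (278,168), with the red bar at (242,198), the handle post at (316,169) and the red mark near (321,138). I'll enlarge these.

```bash
python3 - <<'E'
from h import *
crop('top0','c1',(190,120,370,220),4.4)
crop('side0','c2',(240,140,400,280),4.2)
crop('top0','c3',(70,90,170,250),3.7)
E
```

```text
(no output)
```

View pics/c1.png

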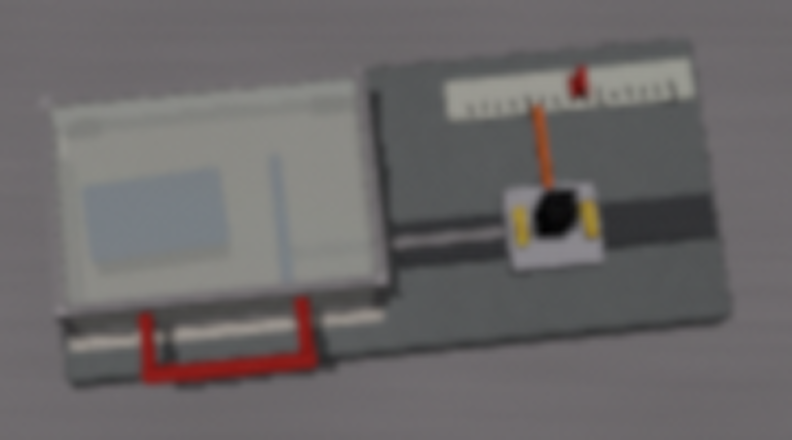

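View pics/c2.png

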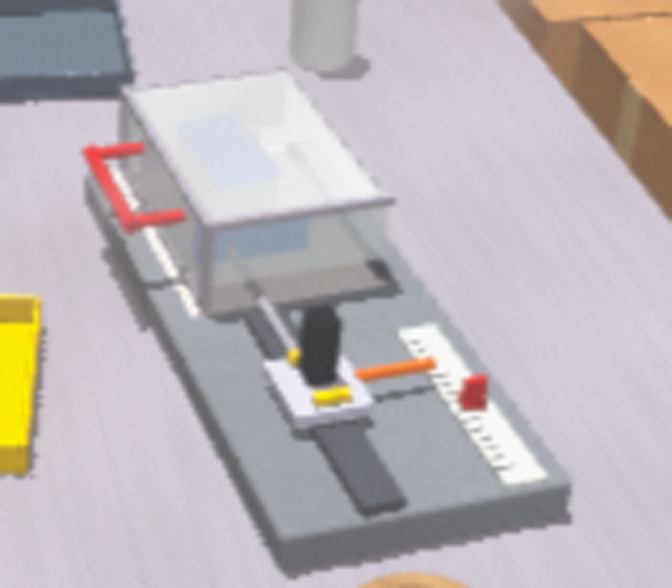

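View pics/c3.png

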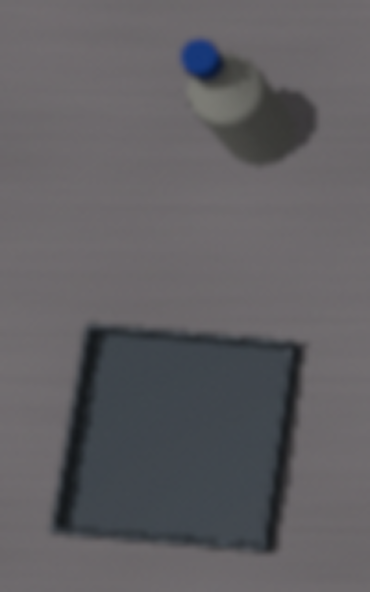

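The crops confirm the pieces: a pale hood with the blue lid under it, a red bar, an orange pointer about 10 px left (+y) of the red mark, and the empty slate tray. Next I'll fit the jig pose from both views.

```bash
cat >> h.py <<'E'
def unc(c,off,s): return (np.array(c,float)+.5)/s-.5+np.array(off)
def jT(p,P):
    P=np.atleast_2d(P).astype(float); c,s=np.cos(p[2]),np.sin(p[2])
    return np.c_[p[0]+c*P[:,0]-s*P[:,1], p[1]+s*P[:,0]+c*P[:,1], P[:,2]]
E
python3 - <<'E'
from h import *
from scipy.optimize import least_squares
o1=(190,120);o2=(240,140)
A=[((-.1,-.235,.03),(728,312)),((.1,-.235,.03),(690,42)),((-.1,.215,.03),(68,378)),((-.11,.16,.081),(150,375)),((-.11,.05,.081),(312,357)),((.1,0,.03),(366,68))]
B=[((-.1,-.235,.03),(283,545)),((.1,-.235,.03),(568,487)),((-.11,.16,.081),(95,155)),((-.11,.05,.081),(132,222))]
def r(p):
    return np.concatenate([ (proj('top0',jT(p,[a]))[0]-unc(u,o1,4.4)) for a,u in A[:5]]+[(proj('side0',jT(p,[a]))[0]-unc(u,o2,4.2)) for a,u in B])
s=least_squares(r,[.4,-.15,0.1],loss='soft_l1'); print(s.x,np.round(s.fun.reshape(-1,2),1))
np.save('jig.npy',s.x); p=s.x
from numpy.linalg import inv
def tojig(w): 
    c,sn=np.cos(p[2]),np.sin(p[2]); d=w[:2]-p[:2]; return np.array([c*d[0]+sn*d[1],-sn*d[0]+c*d[1],w[2]])
T=lambda c,z:tojig(atz('top0',*unc(c,o1,4.4),z))
S=lambda c,z:tojig(atz('side0',*unc(c,o2,4.2),z))
print('lid',[T(c,.08) for c in((85,188),(222,168),(95,265),(230,250))])
print('pointer top',T((540,108),.045),'mark base/ top',T((580,95),.03),T((580,68),.055))
print('pointer side',S((432,365),.04),'mark',S((465,405),.033), S((476,378),.055))
print('post top T',T((560,208),.12),'plate corners',[T(c,.045) for c in((505,190),(600,183),(512,270),(605,262))])
o3=(70,90)
for z,cs in ((.025,((92,325),(303,345),(275,550),(55,532))),):
    w=[atz('top0',*unc(c,o3,3.7),z) for c in cs]; print('tray',np.round(w,3),np.mean(w,0),[np.linalg.norm(w[i]-w[i-1]) for i in range(4)], np.arctan2(*(w[0]-w[1])[:2]))
print('spray',atz('top0',*unc((262,125),o3,3.7),0))
E
```

```text
[ 0.60365916 -0.13760403  0.10320132] [[ 1.8  0.9]
 [ 0.8 -1.5]
 [-0.3  0.2]
 [-1.4 -0.4]
 [ 1.1 -0. ]
 [-0.9 -1.6]
 [ 1.5 -1.2]
 [-0.9 -1. ]
 [ 0.   0.9]]
lid [array([0.01510704, 0.18842247, 0.08      ]), array([0.02011286, 0.09884831, 0.08      ]), array([-0.0366703 ,  0.18573255,  0.08      ]), array([-0.03502198,  0.09855924,  0.08      ])]
pointer top [ 0.05272268 -0.11921078  0.045     ] mark base/ top [ 0.06442408 -0.15092138  0.03      ] [ 0.07489768 -0.14757693  0.055     ]
pointer side [ 0.05705454 -0.11010027  0.04      ] mark [ 0.06459077 -0.14824386  0.033     ] [ 0.06968327 -0.14859041  0.055     ]
post top T [-0.03795999 -0.10803327  0.12      ] plate corners [array([-0.00229164, -0.08859153,  0.045     ]), array([-0.00350539, -0.15275201,  0.045     ]), array([-0.05751285, -0.08654463,  0.045     ]), array([-0.05796188, -0.14885096,  0.045     ])]
tray [[0.566 0.399 0.025]
 [0.551 0.228 0.025]
 [0.386 0.24  0.025]
 [0.399 0.413 0.025]] [0.47532667 0.31966325 0.025     ] [np.float64(0.16764107590283475), np.float64(0.1718659411380328), np.float64(0.16501954325509524), np.float64(0.17370429166069853)] 0.08841490665434802
spray [0.74818946 0.28148148 0.        ]
```

```bash
cat >> h.py <<'E'
def down(yaw): # tool x along yaw (world), z down
    c,s=np.cos(yaw),np.sin(yaw); return np.array([[c,s,0],[s,-c,0],[0,0,-1.]])
def plan(P0,R0,wps,per=12):
    """wps: list of (P,R,n rows). prints rows, rounded, with error feedback"""
    P=np.array(P0,float);Rm=R0.copy();rows=[]
    for Pt,Rt,n in wps:
        Ps=P.copy();Rs=Rm.copy();dv=R.from_matrix(Rs.T@Rt).as_rotvec()
        for k in range(1,n+1):
            pk=Ps+(np.array(Pt)-Ps)*k/n; Rk=Rs@R.from_rotvec(dv*k/n).as_matrix()
            d=np.round(Rm.T@(pk-P)/.025,2); w=np.round(R.from_matrix(Rm.T@Rk).as_rotvec()/.1,2)
            if np.abs(np.r_[d,w]).max()>1: print('EXCEEDS',d,w)
            P=P+Rm@d*.025; Rm=Rm@R.from_rotvec(w*.1).as_matrix()
            rows.append(' '.join('%g'%(v+0) for v in np.r_[d,w]))
    for i in range(0,len(rows),per): print('; '.join(rows[i:i+per]))
    print('end',P.round(4),R.from_matrix(Rm).as_rotvec().round(3)); return P,Rm
def cur():
    s=ctrl.get_obs(); return np.array(s['tool_pos']),R.from_rotvec(s['tool_rot']).as_matrix()
E
python3 - <<'E'
from h import *
p=np.load('jig.npy'); b=jT(p,[(-.11,.105,.081)])[0]; print('bar',b)
P,Rm=cur(); plan(P,Rm,[((b[0],b[1],.20),down(p[2]),30)])
E
```

```text
bar [ 0.4834275  -0.04449469  0.081     ]
-0.58 -0.6 0.04 0 0 -0.46; -0.56 -0.62 0.04 0 0 -0.46; -0.53 -0.65 0.04 0 0 -0.45; -0.5 -0.67 0.05 0 0 -0.46; -0.46 -0.7 0.04 0 0 -0.46; -0.44 -0.71 0.04 0 0 -0.46; -0.4 -0.74 0.04 0 0 -0.45; -0.37 -0.75 0.04 0 0 -0.46; -0.33 -0.77 0.04 0 0 -0.46; -0.29 -0.78 0.05 0 0 -0.46; -0.26 -0.79 0.04 -0.01 0 -0.46; -0.23 -0.81 0.04 0 0 -0.45
-0.18 -0.82 0.04 0 0 -0.46; -0.15 -0.82 0.04 0 0 -0.46; -0.12 -0.83 0.04 0 0.01 -0.46; -0.07 -0.83 0.04 0 0 -0.45; -0.03 -0.84 0.04 0 0 -0.46; 0 -0.83 0.04 0 0 -0.46; 0.04 -0.84 0.04 0 0 -0.46; 0.08 -0.83 0.04 0 0 -0.45; 0.12 -0.83 0.04 0 0 -0.46; 0.15 -0.82 0.04 0 0 -0.46; 0.2 -0.82 0.04 0 0 -0.46; 0.23 -0.8 0.05 0 0 -0.46
0.26 -0.79 0.04 0 0 -0.45; 0.3 -0.78 0.04 0 0 -0.46; 0.34 -0.77 0.04 0 0 -0.46; 0.37 -0.75 0.04 0 0 -0.46; 0.41 -0.73 0.04 0 0 -0.45; 0.44 -0.71 0.04 0 0 -0.46
end [ 0.4834 -0.0445  0.2   ] [-3.137 -0.162  0.   ]
```

Call:
{"api": "step_arm", "payload": {
  "increments": "-0.58 -0.6 0.04 0 0 -0.46; -0.56 -0.62 0.04 0 0 -0.46; -0.53 -0.65 0.04 0 0 -0.45; -0.5 -0.67 0.05 0 0 -0.46; -0.46 -0.7 0.04 0 0 -0.46; -0.44 -0.71 0.04 0 0 -0.46; -0.4 -0.74 0.04 0 0 -0.45; -0.37 -0.75 0.04 0 0 -0.46; -0.33 -0.77 0.04 0 0 -0.46; -0.29 -0.78 0.05 0 0 -0.46; -0.26 -0.79 0.04 -0.01 0 -0.46; -0.23 -0.81 0.04 0 0 -0.45",
  "fingers": -0.25,
  "newtons": 40
}}

```text
t: 1.15
tool_pos: [0.3047, -0.375, 0.2184]
tool_rot: [2.94, -1.105, -0.001]
contact_force: [0.6, 0.8, 0.7]
opening: 0.032
```

Call:
{"api": "step_arm", "payload": {
  "increments": "-0.18 -0.82 0.04 0 0 -0.46; -0.15 -0.82 0.04 0 0 -0.46; -0.12 -0.83 0.04 0 0.01 -0.46; -0.07 -0.83 0.04 0 0 -0.45; -0.03 -0.84 0.04 0 0 -0.46; 0 -0.83 0.04 0 0 -0.46; 0.04 -0.84 0.04 0 0 -0.46; 0.08 -0.83 0.04 0 0 -0.45; 0.12 -0.83 0.04 0 0 -0.46; 0.15 -0.82 0.04 0 0 -0.46; 0.2 -0.82 0.04 0 0 -0.46; 0.23 -0.8 0.05 0 0 -0.46"
}}

```text
t: 2.15
tool_pos: [0.4242, -0.1544, 0.206]
tool_rot: [3.129, -0.265, 0.0]
contact_force: [0.1, -0.8, -0.1]
opening: 0.0321
```

Call:
{"api": "step_arm", "payload": {
  "increments": "0.26 -0.79 0.04 0 0 -0.45; 0.3 -0.78 0.04 0 0 -0.46; 0.34 -0.77 0.04 0 0 -0.46; 0.37 -0.75 0.04 0 0 -0.46; 0.41 -0.73 0.04 0 0 -0.45; 0.44 -0.71 0.04 0 0 -0.46; 0 0 0 0 0 0; 0 0 0 0 0 0"
}}

```text
t: 2.82
tool_pos: [0.4834, -0.0445, 0.1997]
tool_rot: [3.136, 0.164, -0.002]
contact_force: [-1.1, 0.2, 0.2]
opening: 0.0317
```

```bash
python3 - <<'E'
from h import *
st(); snap('wrist','wrist1',scale=1.5)
E
```

```text
{'t': 2.8167, 'q': [-0.2443, -0.2698, 1.9635, -0.0016, 1.4485, -0.3484], 'dq': [-0.0308, -0.0107, 0.008, -0.0066, 0.0026, -0.0012], 'effort': [0.8191, -24.8313, -36.9238, 0.078, -0.0226, -0.0031], 'tool_pos': [0.4834, -0.0445, 0.1997], 'tool_rot': [3.136, 0.1637, -0.0016], 'contact_force': [-1.1225, 0.2114, 0.1782], 'wrist_torque': [-0.0228, -0.0413, -0.0558], 'opening': 0.0317}
```

View pics/wrist1.png

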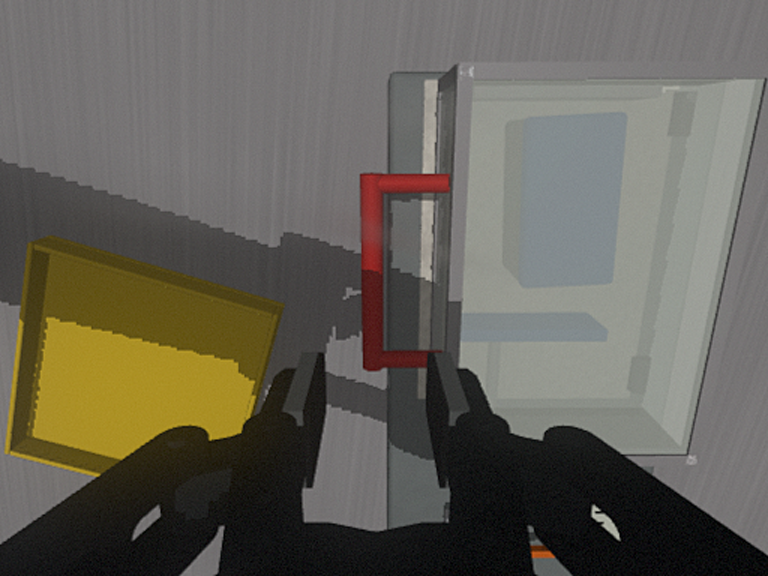

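Wrist view at 1.5x: the red bar runs from (372,180) to (373,362), and the blue lid is under the clear hood at (570,200), with the hood's front top edge at x≈455. I'll measure the bar, the lid and the bar's yaw.

```bash
python3 - <<'E'
from h import *
p=np.load('jig.npy')
u=lambda c:unc(c,(0,0),1.5)
a=atz('wrist1',*u((371,182)),.081);b=atz('wrist1',*u((373,360)),.081)
print(a,b,(a+b)/2,np.linalg.norm(a-b),'yaw',np.arctan2(-(a-b)[0],(a-b)[1]))
for c in ((526,113),(627,113),(520,287),(612,283)): print('lid',atz('wrist1',*u(c),.08))
# base front edge left corner
print('front corner',atz('wrist1',*u((390,73)),.03), jT(p,[(-.1,.215,.03)]))
print('hood top front corners',atz('wrist1',*u((459,68)),.105),jT(p,[(-.07,.208,.105)]))
q=atz('wrist1',*u((390,530)),.03);print(np.arctan2(*( (atz('wrist1',*u((389,75)),.03)-q)[:2]*[-1,1])))
E
```

```text
[0.47643012 0.0067211  0.081     ] [ 0.48774085 -0.09410762  0.081     ] [ 0.48208549 -0.04369326  0.081     ] 0.1014611400104212 yaw 0.11171066850670362
lid [0.55034077 0.04846422 0.08      ]
lid [0.60067554 0.05366142 0.08      ]
lid [ 0.5645074 -0.0418839  0.08     ]
lid [ 0.61473578 -0.03433232  0.08      ]
front corner [0.48112722 0.06550133 0.03      ] [[0.48204229 0.06595024 0.03      ]]
hood top front corners [0.51024766 0.06224894 0.105     ] [[0.5126038  0.06207803 0.105     ]]
0.11331646281420417
```

Call:
{"api": "step_arm", "payload": {
  "increments": "-0.04 0 0.92 0 0 -0.06; 0 0 0.92 0 0 0; 0 0 0.92 0 0 0; 0 0 0.92 0 0 0; 0 0 0.92 0 0 0; 0 0 0.9 0 0 0; 0 0 0 0 0 0; 0 0 0 0 0 0"
}}

```text
t: 3.53
tool_pos: [0.4822, -0.0464, 0.0625]
tool_rot: [3.136, 0.168, -0.001]
contact_force: [0.1, 0.3, 0.2]
opening: 0.0317
```

Call:
{"api": "step_arm", "payload": {
  "increments": "0 0 0 0 0 0; 0 0 0 0 0 0; 0 0 0 0 0 0; 0 0 0 0 0 0; 0 0 0 0 0 0",
  "fingers": -1,
  "newtons": 40
}}

```text
t: 3.95
tool_pos: [0.4813, -0.0461, 0.0628]
tool_rot: [3.135, 0.17, -0.005]
contact_force: [-5.3, -1.7, 4.0]
opening: 0.0104
```

```bash
python3 - <<'E'
from h import *
st(); p=np.load('jig.npy'); p[2]=.108
c,s=np.cos(p[2]),np.sin(p[2]); P,Rm=cur()
b=np.array([.4825,-.044]); p[:2]=b-[c*-.11-s*.105, s*-.11+c*.105]; np.save('jig2.npy',p); print(p)
# arc from current
r=np.hypot(.182,.05);a0=np.arctan2(.05,.182); ex=np.array([c,s])
w=[]; n=24
for k in range(1,n+1):
    th=1.87*k/n; dx=-r*np.cos(a0+th)+.182; dz=r*np.sin(a0+th)-.05
    w.append(((P[0]+ex[0]*dx,P[1]+ex[1]*dx,P[2]+dz),Rm,1))
plan(P,Rm,w)
E
```

```text
{'t': 3.95, 'q': [-0.2478, -0.1174, 2.0758, -0.0035, 1.1854, -0.3551], 'dq': [-0.0008, 0.0017, -0.0004, -0.001, -0.0033, 0.0004], 'effort': [1.2271, -26.5296, -33.2627, 0.7778, -1.124, -0.0055], 'tool_pos': [0.4813, -0.0461, 0.0628], 'tool_rot': [3.1345, 0.1704, -0.0048], 'contact_force': [-5.2861, -1.7157, 4.0475], 'wrist_torque': [-0.321, 0.7471, 0.0029], 'opening': 0.0104}
[ 0.60317707 -0.13653132  0.108     ]
0.18 0 -0.56 0 0 0; 0.22 0 -0.55 0 0 0; 0.26 0 -0.52 0 0 0; 0.3 0.01 -0.51 0 0 0; 0.34 0 -0.48 0 0 0; 0.37 0 -0.45 0 0 0; 0.41 0 -0.42 0 0 0; 0.44 0 -0.39 0 0 0; 0.47 0 -0.35 0 0 0; 0.5 0 -0.32 0 0 0; 0.52 0 -0.28 0 0 0; 0.54 0 -0.23 0 0 0
0.56 0.01 -0.19 0 0 0; 0.57 0 -0.15 0 0 0; 0.57 0 -0.1 0 0 0; 0.59 0 -0.06 0 0 0; 0.59 0 -0.01 0 0 0; 0.58 0 0.03 0 0 0; 0.59 0 0.08 0 0 0; 0.57 0 0.13 0 0 0; 0.57 0 0.17 0 0 0; 0.54 0 0.21 0 0 0; 0.53 0 0.25 0 0 0; 0.51 0 0.3 0 0 0
end [ 0.763  -0.0157  0.1719] [ 3.135  0.17  -0.005]
```

Call:
{"api": "step_arm", "payload": {
  "increments": "0.18 0 -0.56 0 0 0; 0.22 0 -0.55 0 0 0; 0.26 0 -0.52 0 0 0; 0.3 0.01 -0.51 0 0 0; 0.34 0 -0.48 0 0 0; 0.37 0 -0.45 0 0 0"
}}

```text
t: 4.45
tool_pos: [0.5209, -0.0418, 0.1394]
tool_rot: [3.135, 0.17, -0.015]
contact_force: [-9.1, -3.0, 5.0]
opening: 0.0109
```

```bash
python3 - <<'E'
from h import *
snap('side','side1',(200,60,420,260),3)
E
```

```text
(no output)
```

View pics/side1.png

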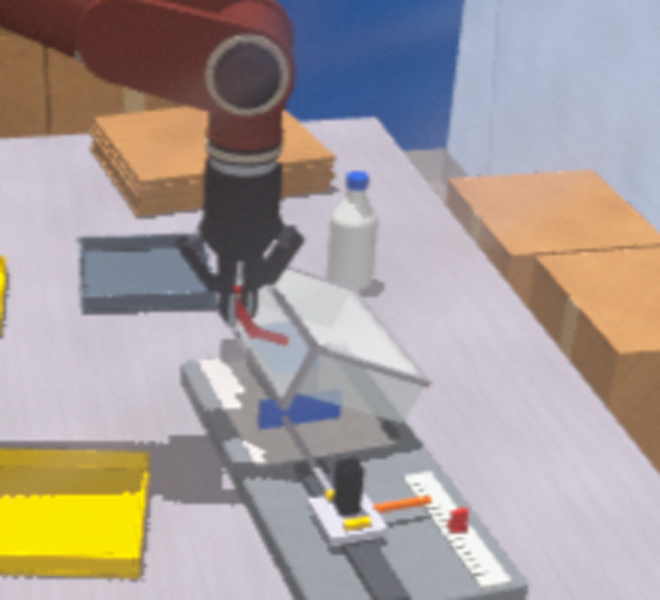

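The hood is coming up with the bar, which is held between the fingers at (245,320) in the crop. Forces are low, so I'll carry on.

Call:
{"api": "step_arm", "payload": {
  "increments": "0.41 0 -0.42 0 0 0; 0.44 0 -0.39 0 0 0; 0.47 0 -0.35 0 0 0; 0.5 0 -0.32 0 0 0; 0.52 0 -0.28 0 0 0; 0.54 0 -0.23 0 0 0"
}}

```text
t: 5.0
tool_pos: [0.5958, -0.0337, 0.1919]
tool_rot: [3.135, 0.17, -0.001]
contact_force: [-4.0, -1.3, 6.2]
opening: 0.0106
```

Call:
{"api": "step_arm", "payload": {
  "increments": "0.56 0.01 -0.19 0 0 0; 0.57 0 -0.15 0 0 0; 0.57 0 -0.1 0 0 0; 0.59 0 -0.06 0 0 0; 0.59 0 -0.01 0 0 0; 0.58 0 0.03 0 0 0; 0.59 0 0.08 0 0 0"
}}

```text
t: 5.58
tool_pos: [0.6971, -0.0226, 0.2007]
tool_rot: [3.135, 0.17, 0.002]
contact_force: [0.6, -1.0, 2.0]
opening: 0.0106
```

Call:
{"api": "step_arm", "payload": {
  "increments": "0.57 0 0.13 0 0 0; 0.57 0 0.17 0 0 0; 0.54 0 0.21 0 0 0; 0.53 0 0.25 0 0 0; 0.51 0 0.3 0 0 0; 0 0 0 0 0 0; 0 0 0 0 0 0"
}}

```text
t: 6.17
tool_pos: [0.7649, -0.0151, 0.1727]
tool_rot: [3.136, 0.171, 0.003]
contact_force: [3.4, -0.9, -0.1]
opening: 0.0104
```

```bash
python3 - <<'E'
from h import *
snap('side','side2',(200,60,420,260),3)
E
```

```text
(no output)
```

View pics/side2.png

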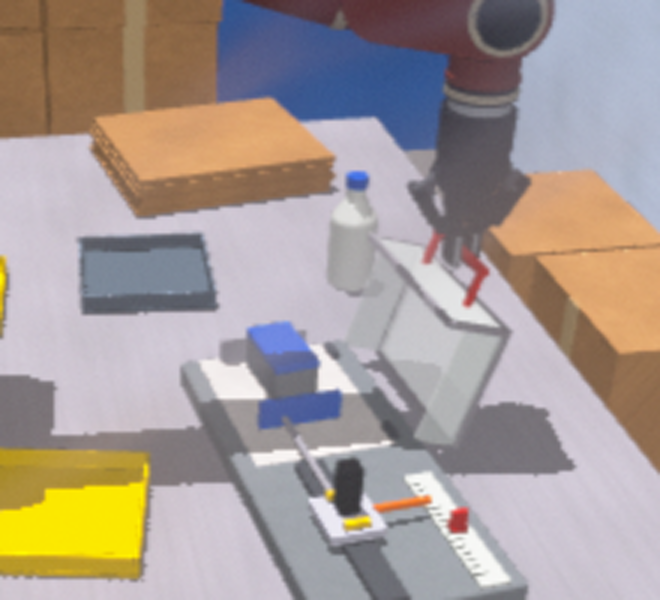

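The hood is almost at its stop, and the tub with its blue lid is clear at crop (282,350). I'll release the bar and back off straight up.

Call:
{"api": "step_arm", "payload": {
  "increments": "0 0 0 0 0 0; 0 0 0 0 0 0; 0 0 0 0 0 0; 0 0 -0.4 0 0 0; 0 0 -0.7 0 0 0; 0 0 -0.9 0 0 0; 0 0 -0.9 0 0 0; 0 0 -0.9 0 0 0; 0 0 -0.6 0 0 0",
  "fingers": -0.15
}}

```text
t: 6.97
tool_pos: [0.7642, -0.0148, 0.287]
tool_rot: [3.135, 0.171, 0.006]
contact_force: [-0.5, 0.1, 1.1]
opening: 0.0361
```

```bash
python3 - <<'E'
from h import *
snap('top','top3',(180,60,370,220),4)
P,Rm=cur()
p=np.load('jig2.npy'); t=jT(p,[(-.012,.14,.08)])[0];print(t)
plan(P,Rm,[((.583,.0065,.27),down(.12),10)])
E
```

```text
[0.57615636 0.00135952 0.08      ]
-0.72 -0.16 0.08 0 -0.01 -0.01; -0.71 -0.17 0.07 0.01 -0.01 -0.01; -0.72 -0.17 0.08 0 -0.01 -0.01; -0.71 -0.16 0.08 0 0 -0.01; -0.72 -0.17 0.07 0.01 -0.01 -0.02; -0.71 -0.17 0.08 0 -0.01 -0.01; -0.72 -0.17 0.08 0 -0.01 -0.01; -0.71 -0.17 0.08 0.01 -0.01 -0.01; -0.72 -0.17 0.08 0 -0.01 -0.01; -0.71 -0.17 0.09 0 -0.01 -0.01
end [0.5831 0.0064 0.2699] [ 3.136e+00  1.880e-01 -1.000e-03]
```

View pics/top3.png

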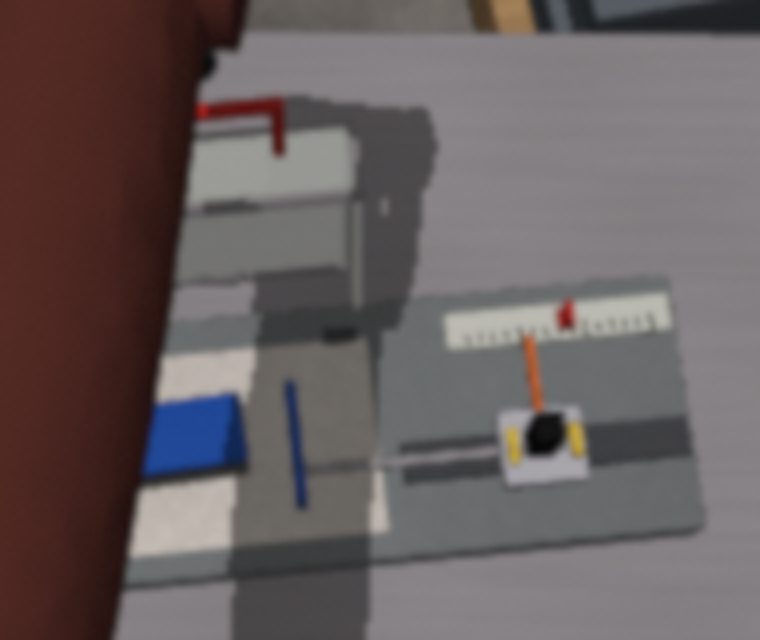

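The hood stays fully open. Now I'll move over the tub with the gripper fully open.

Call:
{"api": "step_arm", "payload": {
  "increments": "-0.72 -0.16 0.08 0 -0.01 -0.01; -0.71 -0.17 0.07 0.01 -0.01 -0.01; -0.72 -0.17 0.08 0 -0.01 -0.01; -0.71 -0.16 0.08 0 0 -0.01; -0.72 -0.17 0.07 0.01 -0.01 -0.02; -0.71 -0.17 0.08 0 -0.01 -0.01; -0.72 -0.17 0.08 0 -0.01 -0.01; -0.71 -0.17 0.08 0.01 -0.01 -0.01; -0.72 -0.17 0.08 0 -0.01 -0.01; -0.71 -0.17 0.09 0 -0.01 -0.01; 0 0 0 0 0 0; 0 0 0 0 0 0",
  "fingers": 1
}}

```text
t: 8.02
tool_pos: [0.5808, 0.0067, 0.2632]
tool_rot: [-3.135, -0.188, 0.015]
contact_force: [-0.3, -0.2, 0.3]
opening: 0.0853
```

```bash
python3 - <<'E'
from h import *
st()
snap('wrist','wrist4',scale=1.5)
E
```

```text
{'t': 8.0167, 'q': [-0.1163, -0.0626, 1.6747, -0.0004, 1.5389, -0.2363], 'dq': [-0.0025, 0.0275, -0.0395, 0.002, -0.0051, -0.0001], 'effort': [0.1696, -35.2737, -36.7419, 0.0048, 0.1167, -0.0009], 'tool_pos': [0.5808, 0.0067, 0.2632], 'tool_rot': [-3.1347, -0.1884, 0.0148], 'contact_force': [-0.3481, -0.1935, 0.3096], 'wrist_torque': [-0.0427, -0.03, -0.0289], 'opening': 0.0853}
```

View pics/wrist4.png

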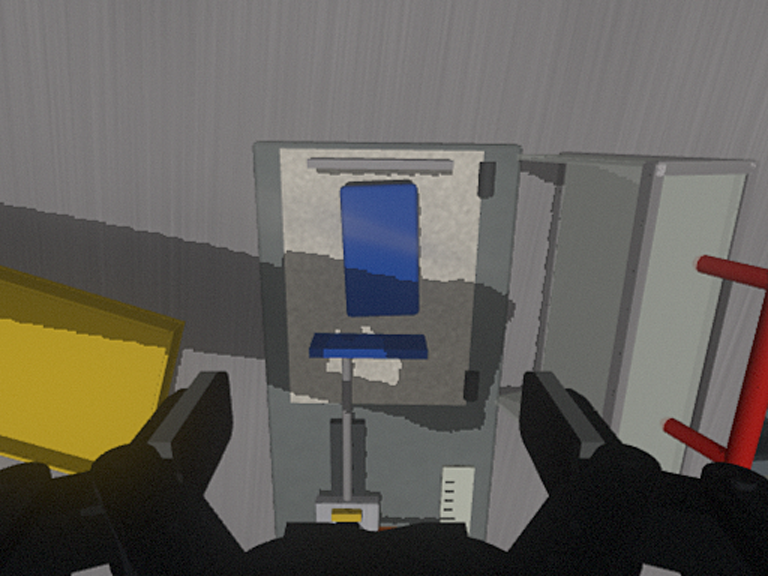

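The lid's corners are at about (342,187), (417,182), (419,313) and (348,316). The end stop is at (380,165) and the guide's blue fence at (368,346).

```bash
python3 - <<'E'
from h import *
p=np.load('jig2.npy')
u=lambda c:unc(c,(0,0),1.5)
w=np.array([atz('wrist4',*u(c),.08) for c in((342,187),(417,182),(419,313),(348,316))]);print(w.round(4),w.mean(0))
print([np.linalg.norm(w[i]-w[i-1]).round(4) for i in range(4)],'yaws',[np.arctan2(*(w[i]-w[j])[[1,0]]) for i,j in((1,0),(2,3))],[np.arctan2(-(w[i]-w[j])[0],(w[i]-w[j])[1]) for i,j in((0,3),(1,2))])
for c,j in(((254,143),(-.1,.215,.03)),((520,146),(.1,.215,.03))): print(atz('wrist4',*u(c),.03),jT(p,[j]))
print(ctrl.get_obs()['tool_rot'])
P,Rm=cur(); 
t=w.mean(0)
plan(P,Rm,[((t[0],t[1],.15),down(.145),8),((t[0],t[1],.045),down(.145),8)])
E
```

```text
[[ 0.5532  0.0469  0.08  ]
 [ 0.6012  0.0559  0.08  ]
 [ 0.6154 -0.0333  0.08  ]
 [ 0.5662 -0.0416  0.08  ]] [0.58400164 0.00698792 0.08      ]
[np.float64(0.0894), np.float64(0.0488), np.float64(0.0903), np.float64(0.0499)] yaws [np.float64(0.18515752191726506), np.float64(0.16733042335568152)] [np.float64(0.14629048042875795), np.float64(0.15853958435273177)]
[0.48265457 0.06556785 0.03      ] [[0.48058482 0.06643701 0.03      ]]
[0.67629619 0.08657086 0.03      ] [[0.67941955 0.08799504 0.03      ]]
[-3.13477863 -0.18828087  0.01381477]
0.02 0 0.57 0 0.01 -0.03; 0.01 0 0.57 0 0.01 -0.03; 0.02 0 0.56 -0.01 0.01 -0.03; 0.02 0 0.57 0 0.01 -0.04; 0.01 0 0.57 0 0.01 -0.03; 0.02 0 0.57 0 0.02 -0.03; 0.01 0 0.56 -0.01 0.01 -0.03; 0.01 0 0.57 0 0.01 -0.03; 0 0 0.53 0 0 0; 0 0 0.52 0 0 0; 0 0 0.53 0 0 0; 0 0 0.52 0 0 0
0 0 0.53 0 0 0; 0 0 0.52 0 0 0; 0 0 0.53 0 0 0; 0 0 0.52 0 0 0
end [0.584 0.007 0.045] [3.133e+00 2.280e-01 1.000e-03]
```

Call:
{"api": "step_arm", "payload": {
  "increments": "0.02 0 0.57 0 0.01 -0.03; 0.01 0 0.57 0 0.01 -0.03; 0.02 0 0.56 -0.01 0.01 -0.03; 0.02 0 0.57 0 0.01 -0.04; 0.01 0 0.57 0 0.01 -0.03; 0.02 0 0.57 0 0.02 -0.03; 0.01 0 0.56 -0.01 0.01 -0.05; 0.01 0 0.57 0 0.01 -0.05; 0 0 0 0 0 0; 0 0 0 0 0 0; 0 0 0 0 0 0"
}}

```text
t: 8.98
tool_pos: [0.5839, 0.0071, 0.1498]
tool_rot: [3.133, 0.234, -0.001]
contact_force: [0.9, 0.2, -0.7]
opening: 0.0852
```

```bash
python3 - <<'E'
from h import *
st();P,Rm=cur(); print(Rm.round(3))
plan(P,Rm,[((.584,.007,.038),down(.155),9)])
E
```

```text
{'t': 8.9833, 'q': [-0.1153, 0.0199, 1.7859, -0.0001, 1.3363, -0.2642], 'dq': [0.0006, -0.0166, -0.0193, 0.0008, 0.0012, 0.0001], 'effort': [0.0055, -35.2296, -34.3704, -0.0006, 0.0261, -0.0002], 'tool_pos': [0.5839, 0.0071, 0.1498], 'tool_rot': [3.1329, 0.2337, -0.0007], 'contact_force': [0.9042, 0.18, -0.7186], 'wrist_torque': [0.0378, -0.0038, -0.0327], 'opening': 0.0852}
[[ 0.989  0.148 -0.   ]
 [ 0.148 -0.989 -0.   ]
 [-0.    -0.    -1.   ]]
0 0 0.5 0 0 -0.01; 0 0 0.49 0 0 0; 0 0 0.5 0 0 -0.01; 0 0 0.5 0 0 -0.01; 0 0 0.49 0 0 0; 0 0 0.5 0 0 -0.01; 0 0 0.5 0 0 -0.01; 0.01 0 0.49 0 0 0; 0 0 0.5 0 0 -0.01
end [0.5841 0.0071 0.038 ] [ 3.132e+00  2.430e-01 -1.000e-03]
```

Call:
{"api": "step_arm", "payload": {
  "increments": "0 0 0.5 0 0 -0.01; 0 0 0.5 0 0 -0.01; 0 0 0.5 0 0 -0.01; 0 0 0.5 0 0 -0.01; 0 0 0.5 0 0 0; 0 0 0.5 0 0 -0.01; 0 0 0.5 0 0 -0.01; 0 0 0.5 0 0 0; 0 0 0.48 0 0 0; 0 0 0 0 0 0; 0 0 0 0 0 0"
}}

```text
t: 9.9
tool_pos: [0.5831, 0.0071, 0.0369]
tool_rot: [-3.132, -0.243, 0.003]
contact_force: [-0.4, -0.3, -0.1]
opening: 0.0851
```

Call:
{"api": "step_arm", "payload": {
  "increments": "0 0 0 0 0 0; 0 0 0 0 0 0; 0 0 0 0 0 0; 0 0 0 0 0 0; 0 0 0 0 0 0; 0 0 0 0 0 0",
  "fingers": -1,
  "newtons": 45
}}

```text
t: 10.4
tool_pos: [0.5844, 0.007, 0.0393]
tool_rot: [3.132, 0.243, 0.002]
contact_force: [-1.8, -0.2, 6.0]
opening: 0.0494
```

```bash
python3 - <<'E'
from h import *
st();snap('side','side5',(200,60,420,260),3)
E
```

```text
{'t': 10.4, 'q': [-0.1153, 0.152, 1.8478, -0.0003, 1.1405, -0.2702], 'dq': [0.0013, 0.0003, 0.0004, 0.0006, 0.0041, 0.0007], 'effort': [0.092, -35.7144, -30.134, 0.1381, -0.6732, 0.0009], 'tool_pos': [0.5844, 0.007, 0.0393], 'tool_rot': [3.1317, 0.2433, 0.0019], 'contact_force': [-1.7983, -0.1741, 6.0368], 'wrist_torque': [-0.0783, 0.4931, 0.0165], 'opening': 0.0494}
```

View pics/side5.png

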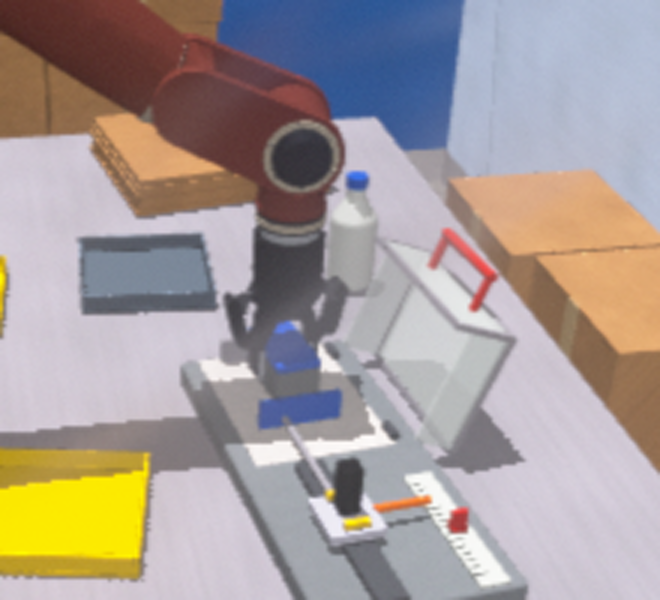

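The grip reads 49.4 mm across the tub and the fence is well clear. Lifting and carrying it to the grey tray.

```bash
python3 - <<'E'
from h import *
P,Rm=cur()
plan(P,Rm,[((.584,.007,.17),Rm,8),((.475,.320,.17),down(-.085),20),((.475,.320,.04),down(-.085),8)])
E
```

```text
0 0 -0.65 0 0 0; 0 0 -0.66 0 0 0; 0 0 -0.65 0 0 0; 0 0 -0.66 0 0 0; -0.01 0 -0.65 0 0 0; 0 0 -0.65 0 0 0; 0 0 -0.66 0 0 0; 0 0 -0.65 0 0 0; -0.12 -0.65 0 0 0 0.12; -0.13 -0.65 0 0 0 0.12; -0.13 -0.65 0 0 0 0.12; -0.14 -0.65 0 0 0 0.12
-0.15 -0.65 0 0 0 0.12; -0.16 -0.64 0 0 0 0.12; -0.16 -0.64 0 0 0 0.12; -0.18 -0.64 0 0 0 0.12; -0.18 -0.64 0 0 -0.01 0.12; -0.19 -0.64 0 0 0 0.12; -0.19 -0.63 -0.01 0 0 0.12; -0.21 -0.63 0 0 0 0.12; -0.21 -0.63 0 0 0 0.12; -0.22 -0.62 0 0 0 0.12; -0.22 -0.63 0 0 0 0.12; -0.24 -0.62 0 0 0 0.12
-0.24 -0.62 0 0 0 0.12; -0.24 -0.61 0 0 0 0.12; -0.26 -0.61 0 0 0 0.12; -0.26 -0.61 0 0 0 0.12; 0 0 0.65 0 0 0; 0 0 0.65 0 0 0; 0 0 0.65 0 0 0; 0 0 0.65 0 0 0; 0 0 0.65 0 0 0; 0 0 0.65 0 0 0; 0 0 0.65 0 0 0; 0 0 0.65 0 0 0
end [0.4751 0.3199 0.0401] [ 3.138 -0.133  0.   ]
```

Call:
{"api": "step_arm", "payload": {
  "increments": "0 0 -0.2 0 0 0; 0 0 -0.4 0 0 0; 0 0 -0.65 0 0 0; 0 0 -0.65 0 0 0; 0 0 -0.65 0 0 0; 0 0 -0.65 0 0 0; 0 0 -0.65 0 0 0; 0 0 -0.65 0 0 0; 0 0 -0.5 0 0 0; 0 0 -0.25 0 0 0"
}}

```text
t: 11.28
tool_pos: [0.5843, 0.0071, 0.1712]
tool_rot: [3.132, 0.243, 0.004]
contact_force: [0.6, -0.2, -5.5]
opening: 0.0495
```

Call:
{"api": "step_arm", "payload": {
  "increments": "-0.06 -0.3 0 0 0 0.06; -0.1 -0.5 0 0 0 0.12; -0.13 -0.65 0 0 0 0.12; -0.14 -0.65 0 0 0 0.12; -0.15 -0.65 0 0 0 0.12; -0.16 -0.64 0 0 0 0.12; -0.16 -0.64 0 0 0 0.12; -0.18 -0.64 0 0 0 0.12; -0.18 -0.64 0 0 0 0.12; -0.19 -0.64 0 0 0 0.12; -0.19 -0.63 0 0 0 0.12; -0.21 -0.63 0 0 0 0.12"
}}

```text
t: 12.28
tool_pos: [0.5197, 0.1836, 0.1675]
tool_rot: [3.141, 0.026, -0.005]
contact_force: [-1.2, 1.3, -5.0]
opening: 0.0494
```

Call:
{"api": "step_arm", "payload": {
  "increments": "-0.21 -0.63 0 0 0 0.12; -0.22 -0.62 0 0 0 0.12; -0.22 -0.63 0 0 0 0.12; -0.24 -0.62 0 0 0 0.12; -0.24 -0.62 0 0 0 0.12; -0.24 -0.61 0 0 0 0.12; -0.26 -0.61 0 0 0 0.12; -0.26 -0.61 0 0 0 0.12; -0.15 -0.4 0 0 0 0.1; -0.05 -0.2 0 0 0 0.06; 0 0 0 0 0 0"
}}

```text
t: 13.2
tool_pos: [0.4722, 0.3236, 0.1679]
tool_rot: [3.137, -0.147, -0.003]
contact_force: [0.0, -0.9, -4.6]
opening: 0.0494
```

```bash
python3 - <<'E'
from h import *
st();snap('wrist','wrist6',scale=1.5)
P,Rm=cur()
plan(P,Rm,[((.475,.320,.03),down(-.085),9)])
E
```

```text
{'t': 13.2, 'q': [0.4706, -0.0229, 1.797, 0.0002, 1.3697, 0.5642], 'dq': [-0.0261, -0.0097, 0.0004, -0.0171, 0.0062, -0.0226], 'effort': [0.6637, -37.4091, -38.6788, 0.0953, -0.0089, 0.1187], 'tool_pos': [0.4722, 0.3236, 0.1679], 'tool_rot': [3.1372, -0.1469, -0.0033], 'contact_force': [0.0286, -0.9303, -4.6074], 'wrist_torque': [-0.0004, -0.0048, 0.0138], 'opening': 0.0494}
0.01 0.01 0.61 0 0 -0.01; 0.01 0.01 0.62 0 0 -0.01; 0.02 0.01 0.61 0 0 -0.01; 0.01 0.01 0.62 0.01 0.01 -0.01; 0.01 0.02 0.61 0 0 -0.01; 0.01 0.01 0.61 0 0 -0.01; 0.01 0.01 0.62 0 0 -0.01; 0.02 0.01 0.61 0 0 -0.01; 0.01 0.01 0.62 0 0 -0.01
end [0.4751 0.32   0.0299] [ 3.138e+00 -1.330e-01 -1.000e-03]
```

View pics/wrist6.png

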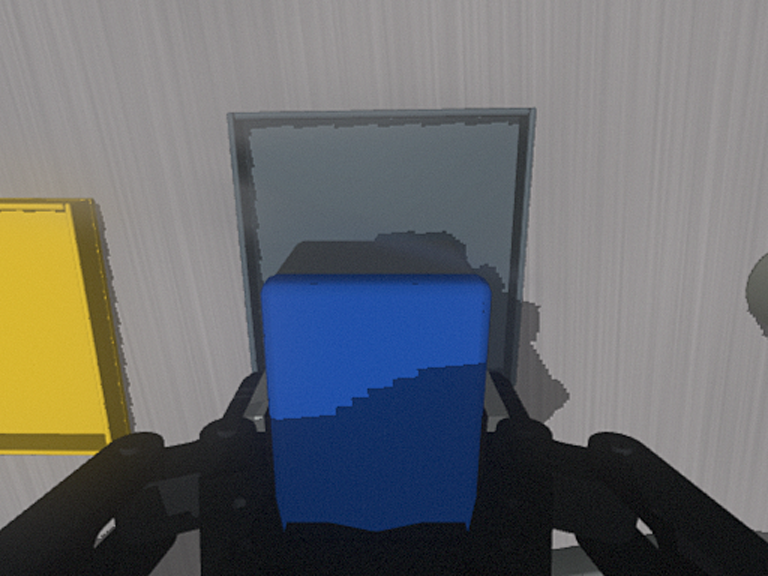

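The tub hangs level, with the grey tray's far corners at (230,113) and (535,108). I'll lower it to just above the floor, then creep.

Call:
{"api": "step_arm", "payload": {
  "increments": "0.01 0.01 0.3 0 0 0; 0.01 0.01 0.6 0 0 -0.01; 0.02 0.01 0.6 0 0 -0.01; 0.01 0.01 0.6 0 0 -0.01; 0.01 0.02 0.6 0 0 -0.01; 0.01 0.01 0.6 0 0 -0.01; 0.01 0.01 0.6 0 0 -0.01; 0.02 0.01 0.6 0 0 -0.01; 0.01 0.01 0.6 0 0 -0.01; 0 0 0.3 0 0 0; 0 0 0 0 0 0; 0 0 0 0 0 0"
}}

```text
t: 14.25
tool_pos: [0.4759, 0.3195, 0.0339]
tool_rot: [3.138, -0.138, -0.001]
contact_force: [1.1, 0.5, -3.5]
opening: 0.0493
```

```bash
python3 - <<'E'
from h import *
st()
u=lambda c:unc(c,(0,0),1.5)
a,b=[atz('wrist6',*u(c),.025) for c in((230,113),(535,108))]; d=(b-a)/np.linalg.norm(b-a); n=np.array([d[1],-d[0],0]); print(a,b,np.linalg.norm(b-a),'centre',(a+b)/2+n*.085,np.arctan2(d[1],d[0]))
E
```

```text
{'t': 14.25, 'q': [0.4615, 0.1367, 1.8754, -0.0002, 1.1305, 0.5493], 'dq': [0.0057, -0.0195, -0.0268, 0.0014, -0.0053, 0.0006], 'effort': [-0.0571, -39.3383, -33.132, -0.0116, 0.0547, -0.0006], 'tool_pos': [0.4759, 0.3195, 0.0339], 'tool_rot': [3.1379, -0.1377, -0.0014], 'contact_force': [1.0785, 0.4507, -3.4958], 'wrist_torque': [0.0662, -0.039, -0.0073], 'opening': 0.0493}
[0.40166972 0.41739167 0.025     ] [0.5674945  0.40417404 0.025     ] 0.1663507192786725 centre [0.47782832 0.32605159 0.025     ] -0.07954021473759604
```

Call:
{"api": "step_arm", "payload": {
  "increments": "0 -0.06 0.3 0 0 0; 0 -0.06 0.2 0 0 0; 0 -0.06 0.1 0 0 0; 0 0 0.06 0 0 0; 0 0 0.04 0 0 0; 0 0 0.02 0 0 0; 0 0 0 0 0 0"
}}

```text
t: 14.83
tool_pos: [0.4764, 0.3246, 0.0163]
tool_rot: [3.139, -0.136, 0.0]
contact_force: [-0.3, 0.6, -4.9]
opening: 0.0497
```

Call:
{"api": "step_arm", "payload": {
  "increments": "0 0 0.03 0 0 0; 0 0 0.03 0 0 0; 0 0 0.03 0 0 0; 0 0 0 0 0 0"
}}

```text
t: 15.17
tool_pos: [0.4763, 0.3245, 0.0139]
tool_rot: [3.138, -0.137, -0.0]
contact_force: [0.1, 0.5, -5.1]
opening: 0.0494
```

Call:
{"api": "step_arm", "payload": {
  "increments": "0 0 0.03 0 0 0; 0 0 0.03 0 0 0; 0 0 0 0 0 0; 0 0 0 0 0 0"
}}

```text
t: 15.5
tool_pos: [0.4766, 0.3247, 0.0133]
tool_rot: [3.138, -0.137, 0.0]
contact_force: [-2.7, -2.5, 2.7]
opening: 0.0498
```

The wrist force swung from -5 to +2.7 N, so the tub is on the tray floor. Releasing.

Call:
{"api": "step_arm", "payload": {
  "increments": "0 0 0 0 0 0; 0 0 0 0 0 0; 0 0 0 0 0 0; 0 0 0 0 0 0; 0 0 -0.2 0 0 0; 0 0 -0.4 0 0 0; 0 0 -0.7 0 0 0; 0 0 -0.8 0 0 0; 0 0 -0.9 0 0 0; 0 0 -0.9 0 0 0; 0 0 -0.9 0 0 0; 0 0 -0.9 0 0 0",
  "fingers": 0.8
}}

```text
t: 16.5
tool_pos: [0.4765, 0.3247, 0.1574]
tool_rot: [-3.138, 0.137, -0.002]
contact_force: [0.5, 0.4, -0.9]
opening: 0.077
```

```bash
python3 - <<'E'
from h import *
st();snap('wrist','wrist7');snap('side','side7',(200,60,420,260),3)
p=np.load('jig2.npy')
g=jT(p,[(-.03,-.11,.09)])[0]; print('post',g)
P,Rm=cur()
# grip post with jaws along x? also show y
plan(P,Rm,[((.52,-.12,.25),down(p[2]),26),])
crop('wrist7','w7',(0,0,512,384),1.2)
E
```

```text
{'t': 16.5, 'q': [0.4691, -0.0058, 1.7984, -0.0001, 1.3475, 0.5561], 'dq': [-0.001, -0.2643, -0.2066, 0.0006, 0.47, -0.0007], 'effort': [0.0701, -34.1878, -34.7444, -0.0012, -0.3331, 0.0], 'tool_pos': [0.4765, 0.3247, 0.1574], 'tool_rot': [-3.138, 0.1366, -0.002], 'contact_force': [0.4672, 0.3912, -0.905], 'wrist_torque': [0.0013, 0.0354, -0.0338], 'opening': 0.077}
post [ 0.58520878 -0.24912412  0.09      ]
0.12 0.68 -0.14 0 0 -0.07; 0.12 0.68 -0.14 0 -0.01 -0.08; 0.11 0.68 -0.14 -0.01 0 -0.07; 0.11 0.68 -0.13 0 0 -0.08; 0.11 0.68 -0.14 0 -0.01 -0.07; 0.09 0.68 -0.14 0 0 -0.08; 0.1 0.68 -0.14 0 -0.01 -0.07; 0.08 0.68 -0.14 0 0 -0.08; 0.08 0.69 -0.14 -0.01 0 -0.07; 0.08 0.68 -0.13 0 -0.01 -0.08; 0.07 0.69 -0.14 0 0 -0.07; 0.07 0.68 -0.14 0 0 -0.08
0.06 0.69 -0.14 0 -0.01 -0.07; 0.06 0.69 -0.14 0 0 -0.08; 0.05 0.68 -0.13 -0.01 0 -0.07; 0.04 0.69 -0.14 0 -0.01 -0.08; 0.04 0.69 -0.14 0 0 -0.07; 0.04 0.69 -0.13 0 -0.01 -0.08; 0.03 0.69 -0.14 0 0 -0.07; 0.03 0.68 -0.14 -0.01 0 -0.08; 0.01 0.69 -0.14 0 -0.01 -0.07; 0.02 0.69 -0.13 0 0 -0.08; 0.01 0.69 -0.14 0 0 -0.07; 0 0.69 -0.14 0 -0.01 -0.08
0 0.69 -0.13 0 0 -0.07; 0 0.69 -0.14 -0.01 0 -0.08
end [ 0.5201 -0.12    0.25  ] [3.137e+00 1.700e-01 1.000e-03]
```

View pics/side7.png

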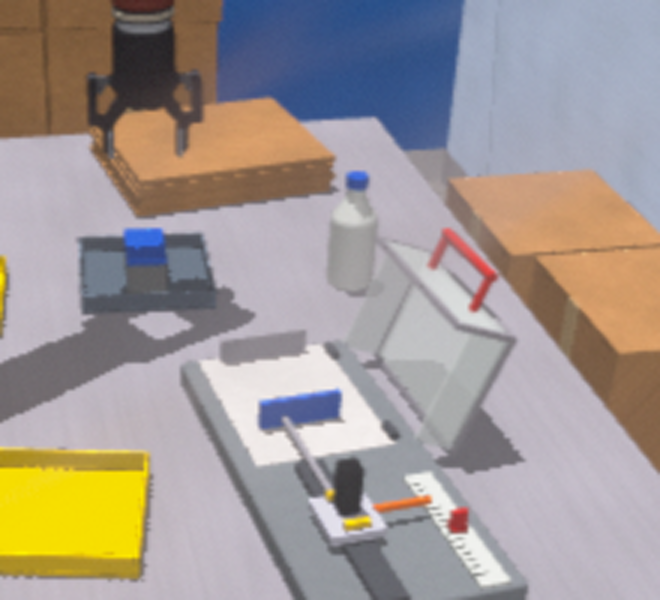

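View pics/w7.png

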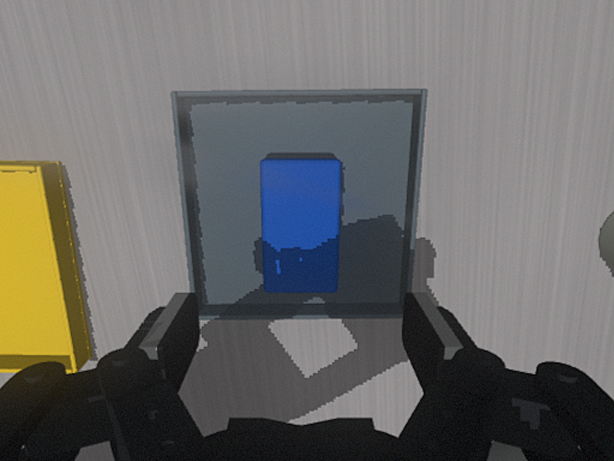

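The tub is upright in the grey tray with its lid centred at (300,225), and the hood is still open at its stop. Next is the guide: I'll turn the tool so the jaws lie along jig y and the wrist camera looks over the scale.

```bash
python3 - <<'E'
from h import *
p=np.load('jig2.npy');P,Rm=cur();
plan(P,Rm,[((.515,-.255,.25),down(p[2]-np.pi/2),34),])
E
```

```text
0.1 0.68 -0.11 0 0 0.4; 0.13 0.67 -0.1 -0.01 0 0.41; 0.16 0.67 -0.11 0 0 0.4; 0.18 0.66 -0.11 0 0 0.41; 0.21 0.65 -0.1 -0.01 -0.01 0.4; 0.24 0.64 -0.11 0 0 0.41; 0.26 0.63 -0.1 0 0 0.4; 0.29 0.62 -0.11 -0.01 0 0.41; 0.31 0.61 -0.11 0 0 0.4; 0.33 0.6 -0.1 0 0 0.41; 0.36 0.58 -0.11 0 0 0.4; 0.39 0.57 -0.1 -0.01 0 0.41
0.4 0.55 -0.11 0 0 0.4; 0.43 0.54 -0.1 0 -0.01 0.41; 0.45 0.51 -0.11 -0.01 0 0.4; 0.47 0.5 -0.1 0 0 0.4; 0.49 0.48 -0.1 0 0 0.41; 0.51 0.46 -0.11 -0.01 0 0.4; 0.53 0.44 -0.1 0 0 0.41; 0.54 0.41 -0.11 0 0 0.4; 0.56 0.4 -0.1 -0.01 0 0.41; 0.58 0.37 -0.11 0 0 0.4; 0.59 0.34 -0.1 0 -0.01 0.41; 0.6 0.33 -0.1 -0.01 0 0.4
0.62 0.3 -0.11 0 0 0.41; 0.63 0.27 -0.1 0 0 0.4; 0.63 0.25 -0.11 0 0 0.41; 0.65 0.22 -0.1 -0.01 0 0.4; 0.66 0.19 -0.1 0 0 0.41; 0.66 0.17 -0.11 0 0 0.4; 0.67 0.14 -0.1 -0.01 0 0.4; 0.68 0.12 -0.1 0 0 0.41; 0.68 0.08 -0.11 0 -0.01 0.4; 0.68 0.06 -0.1 -0.01 0 0.41
end [ 0.5151 -0.255   0.2499] [ 2.338e+00 -2.098e+00 -1.000e-03]
```

Call:
{"api": "step_arm", "payload": {
  "increments": "0.1 0.68 -0.11 0 0 0.4; 0.13 0.67 -0.1 0 0 0.41; 0.16 0.67 -0.11 0 0 0.4; 0.18 0.66 -0.11 0 0 0.41; 0.21 0.65 -0.1 0 0 0.4; 0.24 0.64 -0.11 0 0 0.41; 0.26 0.63 -0.1 0 0 0.4; 0.29 0.62 -0.11 0 0 0.41; 0.31 0.61 -0.11 0 0 0.4; 0.33 0.6 -0.1 0 0 0.41; 0.36 0.58 -0.11 0 0 0.4; 0.39 0.57 -0.1 0 0 0.41"
}}

```text
t: 17.6
tool_pos: [0.4889, 0.1187, 0.1866]
tool_rot: [3.012, -0.891, -0.0]
contact_force: [0.7, -0.3, 0.6]
opening: 0.0771
```

Call:
{"api": "step_arm", "payload": {
  "increments": "0.4 0.55 -0.11 0 0 0.4; 0.43 0.54 -0.1 0 0 0.41; 0.45 0.51 -0.11 0 0 0.4; 0.47 0.5 -0.1 0 0 0.4; 0.49 0.48 -0.1 0 0 0.41; 0.51 0.46 -0.11 0 0 0.4; 0.53 0.44 -0.1 0 0 0.41; 0.54 0.41 -0.11 0 0 0.4; 0.56 0.4 -0.1 0 0 0.41; 0.58 0.37 -0.11 0 0 0.4; 0.59 0.34 -0.1 0 0 0.41; 0.6 0.33 -0.1 0 0 0.4"
}}

```text
t: 18.6
tool_pos: [0.5016, -0.0862, 0.2178]
tool_rot: [2.71, -1.588, -0.001]
contact_force: [0.1, 0.5, 0.4]
opening: 0.0772
```

Call:
{"api": "step_arm", "payload": {
  "increments": "0.62 0.3 -0.11 0 0 0.41; 0.63 0.27 -0.1 0 0 0.4; 0.63 0.25 -0.11 0 0 0.41; 0.65 0.22 -0.1 0 0 0.4; 0.66 0.19 -0.1 0 0 0.41; 0.66 0.17 -0.11 0 0 0.4; 0.67 0.14 -0.1 0 0 0.4; 0.68 0.12 -0.1 0 0 0.41; 0.68 0.08 -0.11 0 0 0.4; 0.68 0.06 -0.1 0 0 0.41; 0 0 0 0 0 0; 0 0 0 0 0 0"
}}

```text
t: 19.6
tool_pos: [0.5126, -0.2571, 0.244]
tool_rot: [-2.336, 2.1, 0.001]
contact_force: [-0.5, 0.3, 0.7]
opening: 0.0766
```

```bash
python3 - <<'E'
from h import *
st();snap('wrist','wrist8',scale=1.5);snap('side','side8',(200,60,420,260),3)
E
```

```text
{'t': 19.6, 'q': [-0.5948, -0.0767, 1.7199, 0.0003, 1.4987, 0.8695], 'dq': [0.0205, -0.0109, 0.0207, 0.0053, 0.0037, -0.0014], 'effort': [-0.7112, -33.7067, -37.6851, -0.0659, -0.0461, 0.0174], 'tool_pos': [0.5126, -0.2571, 0.244], 'tool_rot': [-2.3363, 2.0999, 0.0006], 'contact_force': [-0.4738, 0.2676, 0.7389], 'wrist_torque': [-0.0416, -0.0168, -0.0219], 'opening': 0.0766}
```

View pics/wrist8.png

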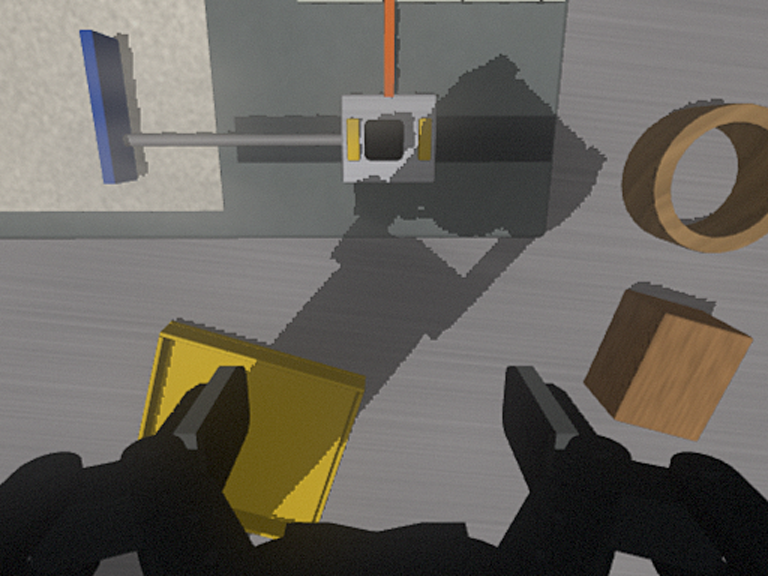

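View pics/side8.png

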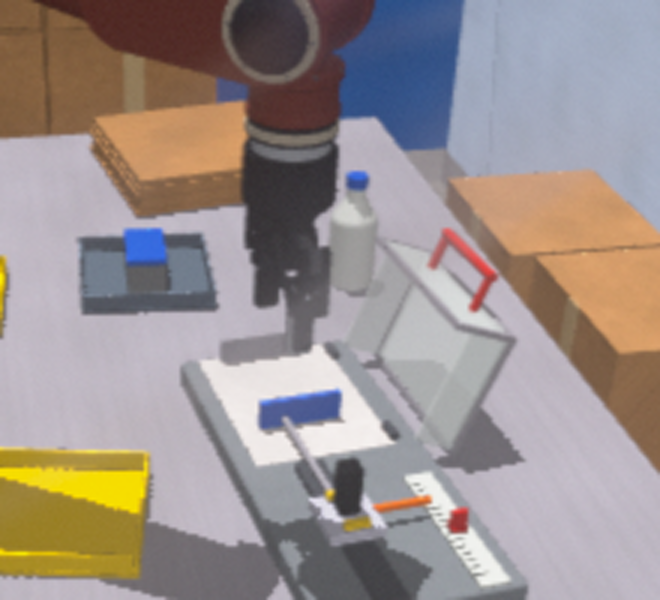

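Wrist view: the post top is at (384,140) and the yellow stops at (354,140) and (425,140), with the orange pointer running up at x≈390. I'll triangulate the post top against the side view at (348,462) in its crop.

```bash
cat >> h.py <<'E'
def tri(*rs):
    A=np.zeros((3,3));b=np.zeros(3)
    for e,d in rs:
        M=np.eye(3)-np.outer(d,d);A+=M;b+=M@e
    x=np.linalg.solve(A,b); return x,[np.linalg.norm(np.cross(x-e,d)) for e,d in rs]
def tojig(w,p):
    c,sn=np.cos(p[2]),np.sin(p[2]); d=np.asarray(w)[:2]-p[:2]; return np.array([c*d[0]+sn*d[1],-sn*d[0]+c*d[1],w[2]])
E
python3 - <<'E'
from h import *
p=np.load('jig2.npy')
x,r=tri(ray('wrist8',*unc((384,140),(0,0),1.5)),ray('side8',*unc((348,463),(200,60),3)));print('post top',x,r,tojig(x,p))
x2,r=tri(ray('top0',*unc((556,195),(190,120),4.4)),ray('side0',*unc((321,308),(240,140),4.2)));print(x2,r)
for z in(.115,.12,.125):
  e=[atz('wrist8',*unc(c,(0,0),1.5),z) for c in((364,140),(404,140))];print(z,np.linalg.norm(e[0]-e[1]),tojig((e[0]+e[1])/2,p))
for c in((354,140),(425,140)):print('stop',tojig(atz('wrist8',*unc(c,(0,0),1.5),.065),p))
print('pointer',tojig(atz('wrist8',*unc((390,50),(0,0),1.5),.05),p))
e=atz('wrist8',*unc((384,140),(0,0),1.5),x[2])
P,Rm=cur(); print('yaw err',R.from_matrix(Rm.T@down(p[2]-np.pi/2)).as_rotvec())
plan(P,Rm,[((e[0],e[1],.20),down(p[2]-np.pi/2),8)])
E
```

```text
post top [ 0.58482483 -0.25303106  0.10239549] [np.float64(0.0004752582985643123), np.float64(0.00047525829856445164)] [-0.03080284 -0.11384279  0.10239549]
[ 0.58822117 -0.24934364  0.10362309] [np.float64(0.0018719812111785302), np.float64(0.001871981211178699)]
0.115 0.02110984744946628 [-0.03025384 -0.1138353   0.115     ]
0.12 0.020721174666552645 [-0.03020737 -0.11375364  0.12      ]
0.125 0.020332501883638995 [-0.0301609  -0.11367198  0.125     ]
stop [-0.03066486 -0.09590447  0.065     ]
stop [-0.03079187 -0.14027312  0.065     ]
pointer [ 0.02285715 -0.1185159   0.05      ]
yaw err [3.99261793e-04 7.25921480e-04 8.91543617e-05]
0.03 -0.36 0.22 0 0 0; 0.02 -0.37 0.22 0 0 0; 0.03 -0.36 0.22 0 0 0; 0.02 -0.36 0.21 0 0 0; 0.03 -0.37 0.22 0 0 0; 0.02 -0.36 0.22 0 0.01 0; 0.03 -0.36 0.22 0 0 0; 0.02 -0.37 0.22 0 0 0
end [ 0.5854 -0.2531  0.2   ] [ 2.338 -2.098 -0.   ]
```

Post top is at z ≈ 0.103, so the grip point is at 0.087. It agrees with jig x −0.030, and the stops sit 22 mm either side of the pointer, as given. Approaching.

Call:
{"api": "step_arm", "payload": {
  "increments": "0.03 -0.36 0.22 0 0 0; 0.03 -0.37 0.22 0 0 0; 0.03 -0.36 0.22 0 0 0; 0.02 -0.36 0.21 0 0 0; 0.03 -0.37 0.22 0 0 0; 0.02 -0.36 0.22 0 0 0; 0.03 -0.36 0.22 0 0 0; 0.02 -0.37 0.22 0 0 0; 0 0 0.4 0 0 0; 0 0 0.4 0 0 0; 0 0 0.4 0 0 0; 0 0 0 0 0 0",
  "fingers": 0.2,
  "newtons": 40
}}

```text
t: 20.7
tool_pos: [0.5837, -0.253, 0.1666]
tool_rot: [2.337, -2.098, -0.008]
contact_force: [-0.9, 1.1, -1.2]
opening: 0.0514
```

```bash
python3 - <<'E'
from h import *
st();snap('wrist','wrist9',scale=1.5)
P,Rm=cur();p=np.load('jig2.npy');print(tojig(P,p))
plan(P,Rm,[((.5852,-.2531,.069),down(p[2]-np.pi/2),8)])
E
```

```text
{'t': 20.7, 'q': [-0.5258, 0.1283, 1.6422, -0.0002, 1.3766, 0.9375], 'dq': [-0.0031, -0.0179, -0.0185, -0.0009, 0.0247, -0.0], 'effort': [0.0651, -43.4693, -38.2663, 0.0058, -0.2128, -0.0], 'tool_pos': [0.5837, -0.253, 0.1666], 'tool_rot': [2.3366, -2.098, -0.0084], 'contact_force': [-0.8806, 1.1034, -1.1913], 'wrist_torque': [0.0119, 0.0498, -0.0025], 'opening': 0.0514}
[-0.03153616 -0.11399661  0.16795258]
0 -0.01 0.49 0 0 0; 0 0 0.5 0.01 0.01 0; 0 -0.01 0.49 0 0 0; 0 -0.01 0.5 0.01 0 0; 0 0 0.49 0 0 0; 0 -0.01 0.5 0 0.01 0; 0 -0.01 0.49 0.01 0 0; 0 0 0.5 0 0 -0.01
end [ 0.5852 -0.253   0.069 ] [ 2.339 -2.098 -0.   ]
```

View pics/wrist9.png

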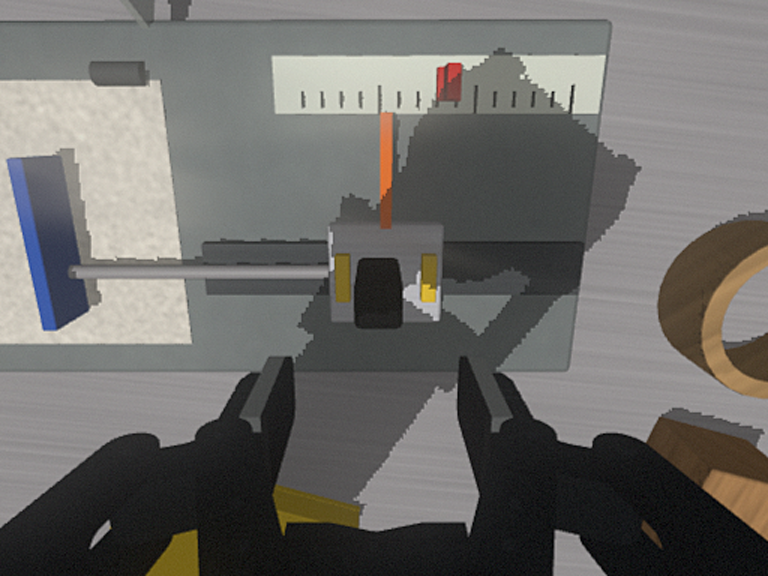

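A very good view: the pointer tip is at (388,114) and the red mark at (449,82), its near edge at the foot (449,100). The post is centred between the fingers. Going down to grip.

Call:
{"api": "step_arm", "payload": {
  "increments": "0 -0.01 0.5 0 0 0; 0 -0.01 0.5 0.01 0.01 0; 0 -0.01 0.5 0 0 0; 0 -0.01 0.5 0.01 0 0; 0 0 0.5 0 0 0; 0 -0.01 0.5 0 0.01 0; 0 -0.01 0.45 0 0 0; 0 0 0.4 0 0 0; 0 0 0 0 0 0; 0 0 0 0 0 0"
}}

```text
t: 21.58
tool_pos: [0.5868, -0.2535, 0.0731]
tool_rot: [2.338, -2.098, 0.002]
contact_force: [0.4, -0.5, 0.9]
opening: 0.0513
```

Call:
{"api": "step_arm", "payload": {
  "increments": "0 0 0 0 0 0; 0 0 0 0 0 0; 0 0 0 0 0 0; 0 0 0 0 0 0; 0 0 0 0 0 0",
  "fingers": -1,
  "newtons": 40
}}

```text
t: 22.0
tool_pos: [0.5879, -0.2541, 0.0754]
tool_rot: [-2.337, 2.098, -0.008]
contact_force: [-0.2, -0.1, 3.0]
opening: 0.0213
```

```bash
python3 - <<'E'
from h import *
st();snap('wrist','wrist10',scale=1.5)
P,Rm=cur();p=np.load('jig2.npy');print(tojig(P,p))
u=lambda f,c,z:tojig(atz(f,*unc(c,(0,0),1.5),z),p)
print('w9 pointer',u('wrist9',(388,114),.045),u('wrist9',(388,114),.035),'mark top',u('wrist9',(449,66),.055), 'base', u('wrist9',(449,100),.033))
E
```

```text
{'t': 22.0, 'q': [-0.5239, 0.2236, 1.6969, -0.0005, 1.2162, 0.9392], 'dq': [0.0006, -0.0002, 0.0002, -0.0001, -0.0, -0.0001], 'effort': [0.0297, -40.986, -31.6373, -0.0387, -0.1142, 0.0203], 'tool_pos': [0.5879, -0.2541, 0.0754], 'tool_rot': [-2.3375, 2.0982, -0.0077], 'contact_force': [-0.1827, -0.1417, 2.975], 'wrist_torque': [0.132, 0.0589, 0.0071], 'opening': 0.0213}
[-0.02788809 -0.11527529  0.07540419]
w9 pointer [ 0.05299655 -0.11884304  0.045     ] [ 0.05333672 -0.11905476  0.035     ] mark top [ 0.07405832 -0.14735988  0.055     ] base [ 0.06027396 -0.1510071   0.033     ]
```

View pics/wrist10.png

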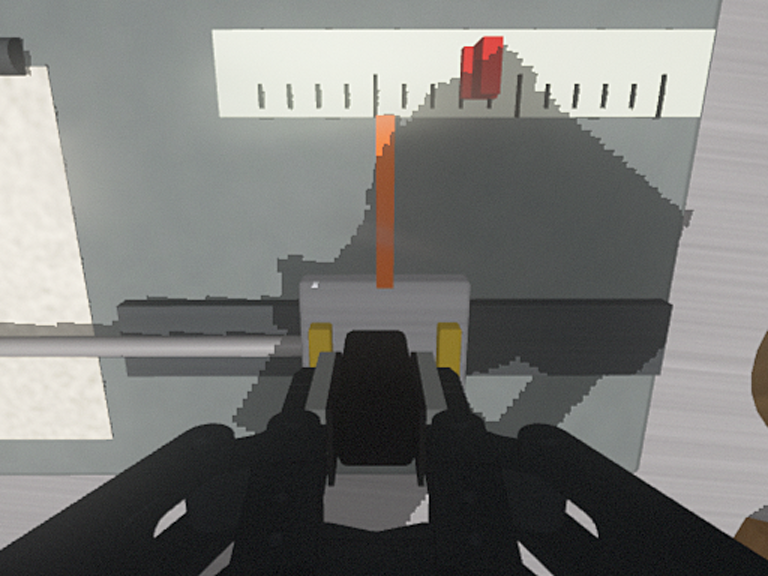

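The post is gripped at 21.3 mm. Drawing the guide back along jig −y (tool +x) by 63 mm, which takes it past the mark.

Call:
{"api": "step_arm", "payload": {
  "increments": "0.15 0 0 0 0 0; 0.25 0 0 0 0 0; 0.3 0 0 0 0 0; 0.3 0 0 0 0 0; 0.3 0 0 0 0 0; 0.3 0 0 0 0 0; 0.3 0 0 0 0 0; 0.3 0 0 0 0 0; 0.2 0 0 0 0 0; 0.1 0 0 0 0 0; 0 0 0 0 0 0; 0 0 0 0 0 0"
}}

```text
t: 23.05
tool_pos: [0.5946, -0.3158, 0.0754]
tool_rot: [-2.337, 2.098, -0.006]
contact_force: [0.1, 1.6, 4.9]
opening: 0.0214
```

```bash
python3 - <<'E'
from h import *
st();snap('wrist','wrist11',(80,0,480,260),2)
P,Rm=cur();p=np.load('jig2.npy');print(tojig(P,p))
E
```

```text
{'t': 23.05, 'q': [-0.599, 0.2942, 1.612, 0.0008, 1.2313, 0.8638], 'dq': [0.0022, -0.0014, 0.0026, -0.0035, -0.0028, 0.0001], 'effort': [-1.151, -43.1446, -31.5817, -0.3996, -0.3516, 0.0145], 'tool_pos': [0.5946, -0.3158, 0.0754], 'tool_rot': [-2.3369, 2.0977, -0.0062], 'contact_force': [0.1285, 1.6139, 4.9386], 'wrist_torque': [0.343, 0.026, 0.0464], 'opening': 0.0214}
[-0.02780948 -0.17736012  0.07544767]
```

View pics/wrist11.png

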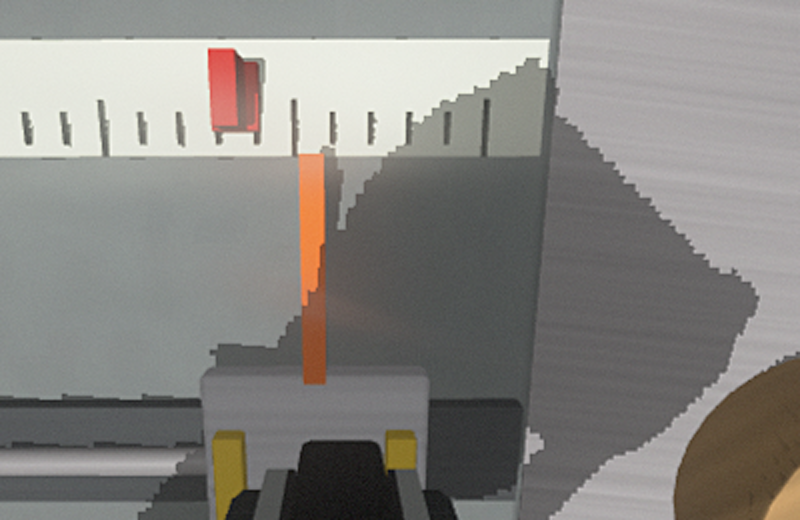

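The pointer tip at (312,155) is now on the −y side of the mark, whose foot is at (238,131). I'll work out the gap.

```bash
python3 - <<'E'
from h import *
p=np.load('jig2.npy')
u=lambda f,c,z:tojig(atz(f,*unc(c,(80,0),2),z),p)
print('pointer',[u('wrist11',(312,155),z) for z in(.035,.045)],'width',u('wrist11',(300,160),.045)-u('wrist11',(325,160),.045))
print('tip bottom corner foot',[u('wrist11',(c,131),.033) for c in(215,238,261)])
print('plate top edge face',[u('wrist11',(c,50),.055) for c in(208,237)],[u('wrist11',(c,127),.055) for c in(213,238)])
print('ticks',[u('wrist11',(c,140),.031) for c in(105,295,486)])
crop('wrist11','c11',(170,0,260,90),6.5)
E
```

```text
pointer [array([ 0.05401756, -0.16905806,  0.035     ]), array([ 0.05363359, -0.1694484 ,  0.045     ])] width [9.48380495e-06 6.24089566e-03 0.00000000e+00]
tip bottom corner foot [array([ 0.0601229 , -0.14349007,  0.033     ]), array([ 0.06011427, -0.14955274,  0.033     ]), array([ 0.06010563, -0.15561639,  0.033     ])]
plate top edge face [array([ 0.07563601, -0.14677024,  0.055     ]), array([ 0.07562838, -0.15328994,  0.055     ])] [array([ 0.05943249, -0.14696161,  0.055     ]), array([ 0.0594243 , -0.15275929,  0.055     ])]
ticks [array([ 0.05805115, -0.11360548,  0.031     ]), array([ 0.0579773 , -0.16440732,  0.031     ]), array([ 0.05790297, -0.21554429,  0.031     ])]
```

View pics/c11.png

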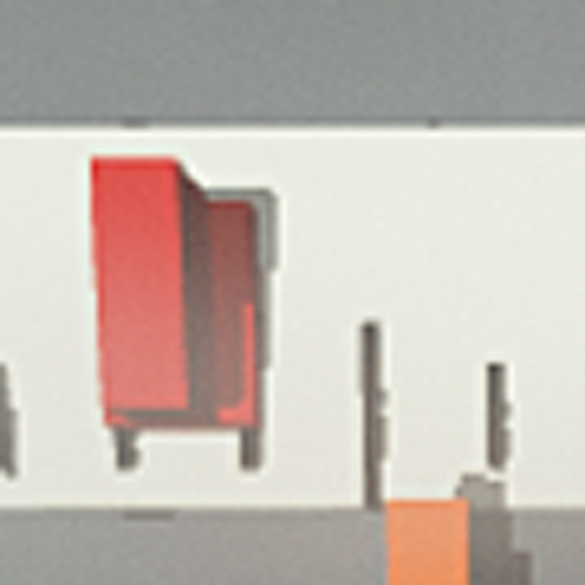

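The plate and the foot both give the mark at jig y ≈ −0.150. The pointer is at −0.169, so 19 mm short. I'll draw it back 6 mm more for margin, then bring it up to stop a little before the mark.

Call:
{"api": "step_arm", "payload": {
  "increments": "0.12 0 0 0 0 0; 0.12 0 0 0 0 0; 0 0 0 0 0 0; 0 0 0 0 0 0"
}}

```text
t: 23.43
tool_pos: [0.5953, -0.3216, 0.0755]
tool_rot: [-2.337, 2.097, -0.006]
contact_force: [-0.1, 2.5, 5.3]
opening: 0.0213
```

```bash
python3 - <<'E'
from h import *
snap('wrist','wrist12',(80,0,480,260),2)
P,Rm=cur();p=np.load('jig2.npy');print(tojig(P,p), ctrl.get_obs()['contact_force'])
E
```

```text
[-0.02784765 -0.18306998  0.07542668] [-0.0744004   3.42075351  5.02816823]
```

View pics/wrist12.png

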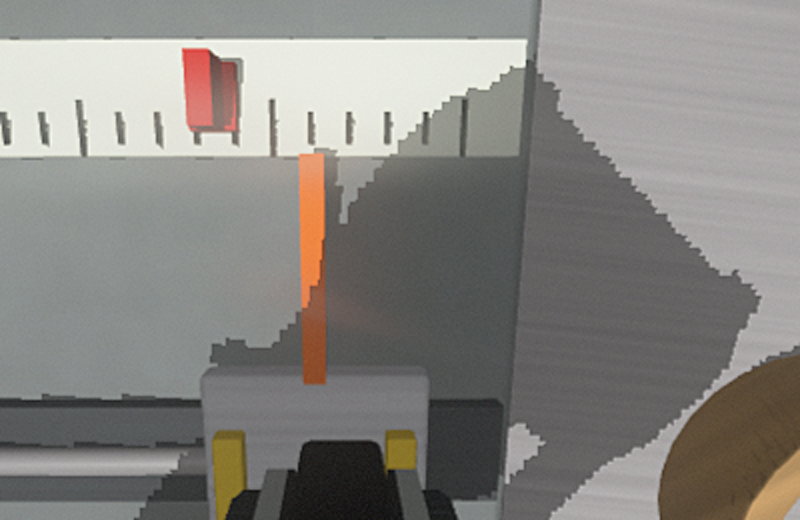

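The pointer is now 25 mm short of the mark. Bringing it up by 35 mm (tool −x), stopping about 4 mm short.

Call:
{"api": "step_arm", "payload": {
  "increments": "-0.15 0 0 0 0 0; -0.2 0 0 0 0 0; -0.2 0 0 0 0 0; -0.2 0 0 0 0 0; -0.2 0 0 0 0 0; -0.2 0 0 0 0 0; -0.15 0 0 0 0 0; -0.1 0 0 0 0 0; 0 0 0 0 0 0; 0 0 0 0 0 0"
}}

```text
t: 24.32
tool_pos: [0.5915, -0.2875, 0.0754]
tool_rot: [-2.338, 2.098, -0.009]
contact_force: [2.1, -3.4, 5.8]
opening: 0.0211
```

```bash
python3 - <<'E'
from h import *
snap('wrist','wrist13',(180,0,300,90),6.5)
P,Rm=cur();p=np.load('jig2.npy');print(tojig(P,p), ctrl.get_obs()['contact_force'])
E
```

```text
[-0.02786309 -0.14877636  0.07538896] [ 0.97980685 -1.97609379  7.04388721]
```

View pics/wrist13.png

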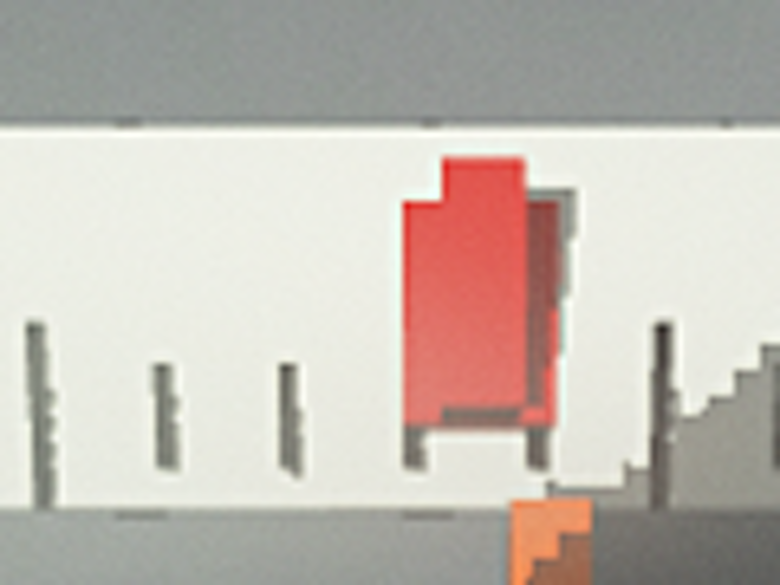

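Plate top spans 442–525, foot 404–560 and pointer 511–593.

```bash
cat > m.py <<'E'
from h import *
import sys
def meas(f,x0,plate,foot,ptr,rows=(280,390,510),s=6.5):
    p=np.load('jig2.npy')
    u=lambda c,r,z:tojig(atz(f,*unc((c,r),(x0,0),s),z),p)
    a=u(np.mean(plate),rows[0],.0525);b=u(np.mean(foot),rows[1],.033)
    print('plate',a.round(4),'foot',b.round(4),'ptr',[u(np.mean(ptr),rows[2],z).round(4) for z in(.033,.04,.05)])
    # yaw check: tick direction at z=.03
    print('ptr width',u(ptr[0],rows[2],.045)-u(ptr[1],rows[2],.045),'plate w',u(plate[0],rows[0],.0525)-u(plate[1],rows[0],.0525))
E
python3 - <<'E'
from m import *
meas('wrist13',180,(442,525),(404,560),(511,593))
p=np.load('jig2.npy');u=lambda c,r,z:tojig(atz('wrist13',*unc((c,r),(180,0),6.5),z),p)
print(u(36,330,.031),u(44,500,.031),u(662,330,.031),u(660,500,.031))
# scale edges -> yaw
print(u(5,127,.031),u(775,125,.031))
E
```

```text
plate [ 0.0685 -0.1498  0.0525] foot [ 0.0628 -0.15    0.033 ] ptr [array([ 0.0537, -0.1558,  0.033 ]), array([ 0.0534, -0.1555,  0.04  ]), array([ 0.053, -0.155,  0.05 ])]
ptr width [8.26155928e-06 6.29336675e-03 0.00000000e+00] plate w [5.43029855e-06 5.91923868e-03 0.00000000e+00]
[ 0.06759419 -0.11391051  0.031     ] [ 0.05456856 -0.11381201  0.031     ] [ 0.06754339 -0.16463475  0.031     ] [ 0.05450252 -0.1648063   0.031     ]
[ 0.08244439 -0.11232983  0.031     ] [ 0.08254667 -0.1731866   0.031     ]
```

Call:
{"api": "step_arm", "payload": {
  "increments": "-0.06 0 0 0 0 0; -0.08 0 0 0 0 0; -0.06 0 0 0 0 0; 0 0 0 0 0 0; 0 0 0 0 0 0; 0 0 0 0 0 0"
}}

```text
t: 24.87
tool_pos: [0.591, -0.2828, 0.0755]
tool_rot: [-2.338, 2.098, -0.009]
contact_force: [2.4, -2.8, 6.6]
opening: 0.0212
```

```bash
python3 - <<'E'
from h import *
snap('wrist','wrist14',(180,0,300,90),6.5)
P,Rm=cur();p=np.load('jig2.npy');print(tojig(P,p), ctrl.get_obs()['contact_force'])
E
```

```text
[-0.02785562 -0.14406842  0.07543631] [ 1.12702135 -2.89679203  6.94513909]
```

View pics/wrist14.png

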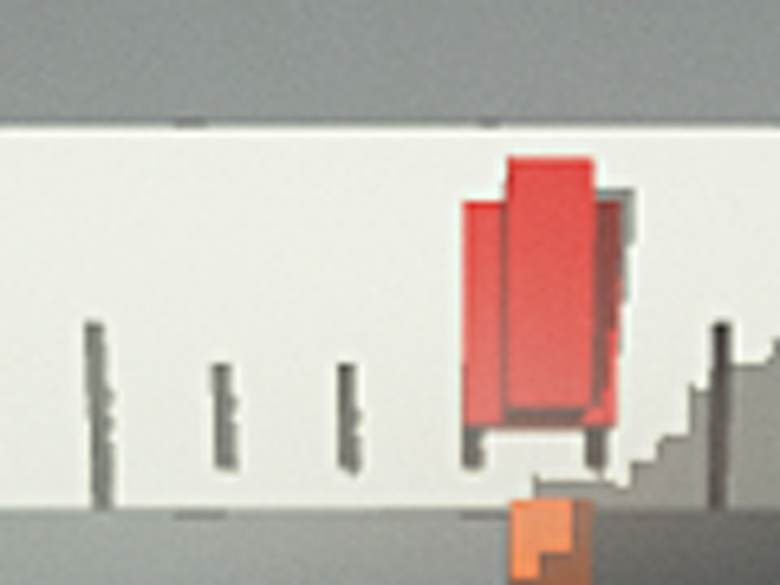

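Plate 506–592, foot 462–620, pointer 511–593.

```bash
python3 - <<'E'
from m import *
meas('wrist14',180,(506,592),(462,620),(511,593))
E
```

```text
plate [ 0.0685 -0.1498  0.0525] foot [ 0.0628 -0.1501  0.033 ] ptr [array([ 0.0537, -0.1511,  0.033 ]), array([ 0.0534, -0.1508,  0.04  ]), array([ 0.053 , -0.1503,  0.05  ])]
ptr width [8.85527844e-06 6.29374355e-03 0.00000000e+00] plate w [5.99761209e-06 6.13503440e-03 0.00000000e+00]
```

Call:
{"api": "step_arm", "payload": {
  "increments": "-0.02 0 0 0 0 0; 0 0 0 0 0 0; 0 0 0 0 0 0; 0 0 0 0 0 0"
}}

```text
t: 25.25
tool_pos: [0.591, -0.2824, 0.0754]
tool_rot: [2.338, -2.099, 0.009]
contact_force: [0.9, -2.8, 6.4]
opening: 0.0215
```

```bash
python3 - <<'E'
from h import *
snap('wrist','wrist15',(180,0,300,90),6.5)
P,Rm=cur();p=np.load('jig2.npy');print(tojig(P,p), ctrl.get_obs()['contact_force'])
E
```

```text
[-0.02784597 -0.1437679   0.07547043] [ 1.00154139 -3.35485551  6.6413935 ]
```

View pics/wrist15.png

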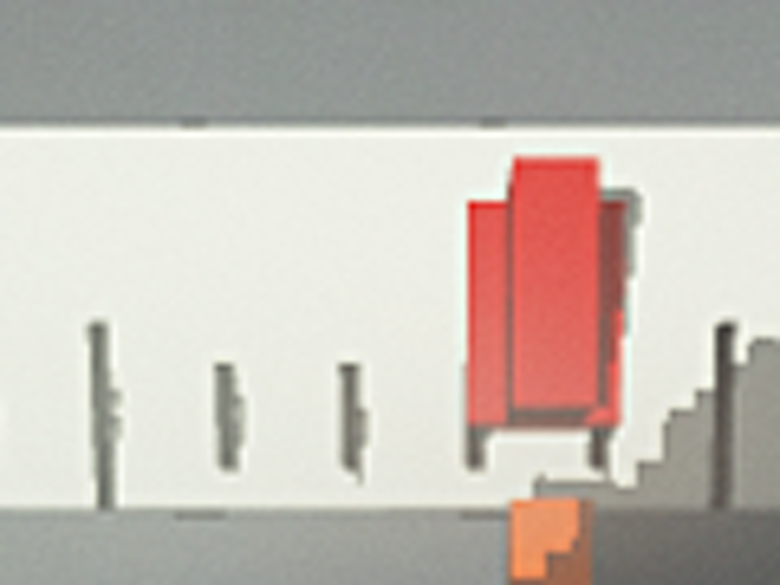

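The pointer's centre (551) lies between the foot's (546, lower down) and the plate top's (555, higher up), which is what alignment should look like. I'll release to a moderate opening and lift away straight up.

Call:
{"api": "step_arm", "payload": {
  "increments": "0 0 0 0 0 0; 0 0 0 0 0 0; 0 0 0 0 0 0; 0 0 -0.1 0 0 0; 0 0 -0.3 0 0 0; 0 0 -0.5 0 0 0; 0 0 -0.7 0 0 0; 0 0 -0.7 0 0 0; 0 0 -0.5 0 0 0; 0 0 0 0 0 0; 0 0 0 0 0 0",
  "fingers": 0.15
}}

```text
t: 26.22
tool_pos: [0.5907, -0.2818, 0.1459]
tool_rot: [-2.337, 2.098, -0.009]
contact_force: [-1.0, -0.4, -1.4]
opening: 0.049
```

```bash
python3 - <<'E'
from h import *
st();snap('wrist','wrist16',(100,0,430,240),2.4)
E
```

```text
{'t': 26.2167, 'q': [-0.5586, 0.1806, 1.6199, -0.0004, 1.3353, 0.9045], 'dq': [-0.0002, 0.0254, 0.0366, -0.0009, -0.0011, 0.0018], 'effort': [0.0218, -44.6309, -36.5474, 0.0006, -0.0209, 0.0001], 'tool_pos': [0.5907, -0.2818, 0.1459], 'tool_rot': [-2.3375, 2.0981, -0.009], 'contact_force': [-1.013, -0.3581, -1.3868], 'wrist_torque': [0.0561, -0.0647, -0.0324], 'opening': 0.049}
```

View pics/wrist16.png

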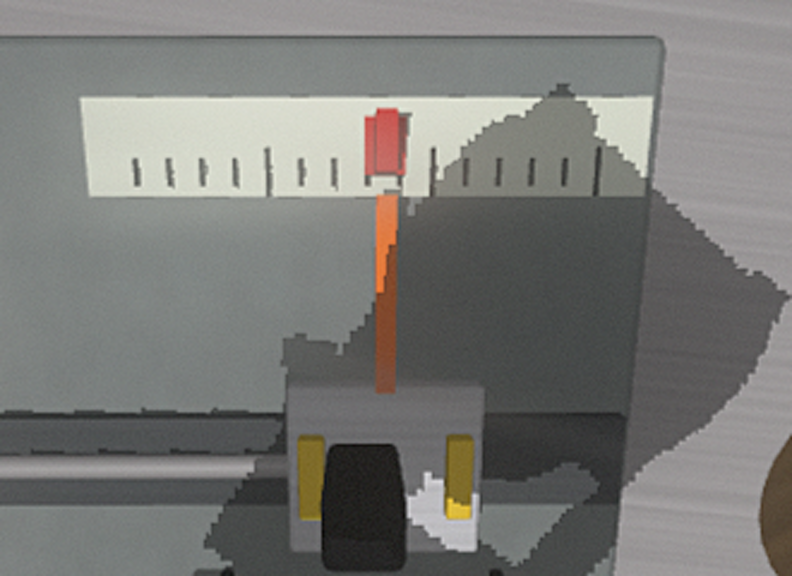

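After release the pointer (386,200) stands at the mark (386,140), and the post leans to the +y stop (363 against 386). Final check from the fixed cameras.

```bash
python3 - <<'E'
from m import *
crop('wrist16','c16',(200,20,310,110),6.5)
snap('side','side17',(60,60,420,340),2.1)
E
```

```text
(no output)
```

View pics/c16.png

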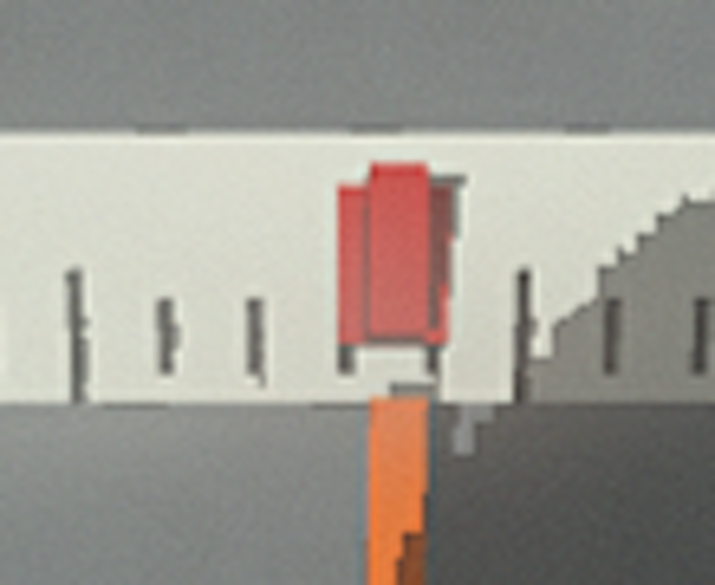

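View pics/side17.png

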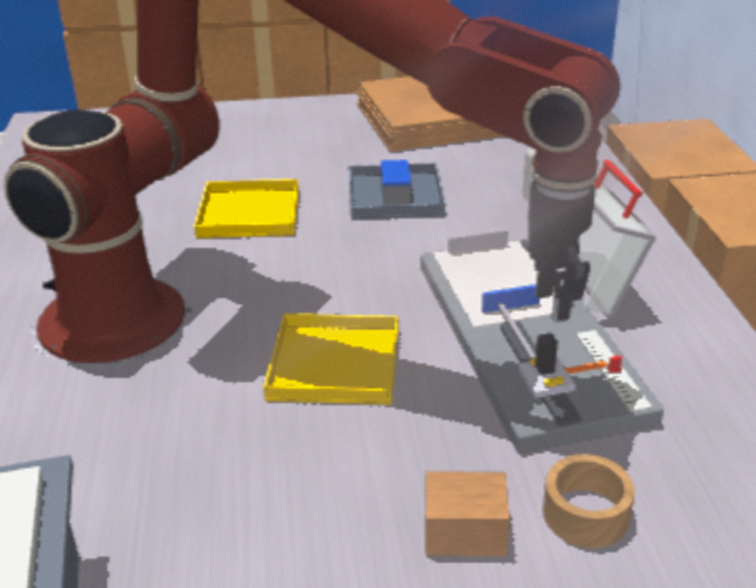

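Pointer edges (370–428) match the plate edges (371–428) in the enlarged crop. The hood is open, the tub is upright in the grey tray, and the bystanders are in place. Handing in.

```bash
python3 -c "
from station import ctrl
print(ctrl.finish_job())"
```

```text
the job is handed in; nothing more can be done
None
```

The changeover is done, and I handed the job in at about 26 s of the 64 s allowed.

- **Hood:** I swung it up by its red bar to just short of its stop and let go. It settled and stayed open in every later picture.
- **Tub:** I gripped it across its 50 mm width and lifted it out. It went down gently on the floor of the grey tray, within about 5 mm of the tray's centre. The pictures show it upright.
- **Side guide:** I drew it back until the pointer stood about 25 mm short of the mark, then brought it up towards the bed. In the last close-up after release, the pointer lines up with the mark to within about 0.5 mm. The handle post sits against its bed-side stop, so the free play is taken up in that direction.
- **Other things:** The carton and the tape look untouched in the last view. The spray bottle was mostly hidden behind the arm there, but it was standing in place in the earlier pictures and nothing went near it afterwards.

The force readings after each move stayed below about 12 N. None of the checks failed. The jig and tray positions measured from different cameras differed by 2 to 7 mm, so I set the pointer by comparing it with the mark in the same wrist picture.

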